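# Make up two training kits in a home gym

## Task

Make up the two training kits: the red tray gets the green dumbbell, the white bottle and the black timer; the blue tray gets the yellow dumbbell and the orange roller. Put each thing squarely on the white silhouette of its shape (dumbbell, disc for the upright bottle or roller, square for the timer), lined up with it, and let go. The grey dumbbell belongs to neither kit: leave it where it is.

Things in the scene. Friction and masses are not known exactly. Their poses are not given: they have to be found in the camera images.
- red_tray: Red kit tray, fixed, 190 (x) by 180 mm (y): floor 4 mm thick, rim 5 mm wide, its top 8 mm above the table. Origin: centre of underside. White silhouettes flat on the floor, in the tray's frame: dumbbell at x -45, y 0 mm, lying along y; disc, 64 mm, at x +50, y +45; square, 60 mm, sides along x and y, at x +50, y -45. All three get filled.
- blue_tray: Blue, otherwise identical, kit tray, fixed, 190 (x) by 180 mm (y): floor 4 mm thick, rim 5 mm wide, its top 8 mm above the table. Origin: centre of underside. White silhouettes flat on the floor, in the tray's frame: dumbbell at x -45, y 0 mm, lying along y; disc, 64 mm, at x +50, y +45; square, 60 mm, sides along x and y, at x +50, y -45. Its square stays empty.
- green_dumbbell: hexagonal green hand weight lying down, 130 mm long (its x axis), 0.5 kg: two hexagonal heads 34 mm long and 48 mm across flats (55 across corners), joined by a round bare steel handle 26 mm thick with 62 mm free between the heads. Origin at the middle of the handle, 24 mm above what it lies on. Belongs in the red tray.
- yellow_dumbbell: hexagonal yellow hand weight lying down, 130 mm long (its x axis), 0.5 kg: two hexagonal heads 34 mm long and 48 mm across flats (55 across corners), joined by a round bare steel handle 26 mm thick with 62 mm free between the heads. Origin at the middle of the handle, 24 mm above what it lies on. Belongs in the blue tray.
- grey_dumbbell: hexagonal grey hand weight lying down, 130 mm long (its x axis), 0.5 kg: two hexagonal heads 34 mm long and 48 mm across flats (55 across corners), joined by a round bare steel handle 26 mm thick with 62 mm free between the heads. Origin at the middle of the handle, 24 mm above what it lies on. Not part of any kit: stays where it is.
- bottle: white drinking flask with a black cap and a black band, standing upright, 130 mm high: body 60 mm in diameter up to 98 mm, then tapering to the cap, 38 mm in diameter. About 0.25 kg, rigid. Origin at the centre of its underside, z up.
- roller: small orange ribbed massage roller standing on end, 60 mm in diameter (56 between the ribs), 110 mm high, about 0.12 kg, rigid. Origin at the centre of its underside, z up.
- timer: black interval timer, a square block 56 by 56 mm and 42 mm high, with a pale cyan display and three small buttons flat on top; about 0.15 kg. Origin at the centre of its underside, x and y along its sides, z up.

How it is judged:
By the outcome, as a careful person would: the job done as asked, in the order asked, and still so for the second after the job is handed in, with the robot touching nothing.
It also fails if it takes over 136 s, if anything falls off the work surface, if the arm or the gripper's body presses on something with over 40 N, if the wrist force passes 120 N, or if a joint passes its speed limit or range.

## Robot

A 6-joint arm with a two-finger parallel gripper is mounted at the origin on the work surface. World frame = base frame: x ahead of the robot, y to its left, z up, the work surface at z = 0. Lengths are in m, angles in rad, forces in N, time in s.
With the tool pointing down it reaches from about 0.25 to 0.775 m from the base axis. Payload 4 kg.
Tool frame: the origin (TCP) lies at the very end of the fingers, on their centre line; the grasp point (between the pads) lies 19 mm behind it; y points along the fingers, x is the direction in which the jaws open and shut, and the axes are right-handed (so a half turn about y gives the same grasp; the last joint's range is limited). The gripper opens to 94 mm and grips with 3 to 60 N. Pads are 16 mm wide; open, the fingers measure 119 mm over their backs; the gripper's body (75 mm by 177 mm) begins 78 mm behind the grasp point.
Start: joints at [-1.23, 0.087, 1.371, -0, 1.684, -0.103], TCP at [0.236, -0.497, 0.206] pointing down, gripper open.
Joint ranges: [-3.1, 3.1], [-0.76, 2.03], [0.27, 2.55], [-1.08, 4.22], [0.17, 2.65], [-2.57, 2.57]. Speed limits (rad/s): [2.79, 2.79, 3.14, 3.14, 3.14, 3.14].

## Interface

Orientations are given as [roll, pitch, yaw] about the fixed x, y, z axes, in that order (R = Rz(yaw) Ry(pitch) Rx(roll)).
In Python, from bench import robot gives the robot as it stands.
- The arm moves only by the shell command python3 -m handwheel 'ROWS' [OPENING]. ROWS is JSON, a list of rows, each an object with "delta_pos": the shift along the tool's x, y, z in mm, a list of three; "yaw": the turn about the tool's y in rad. A call has 1 to 12 rows; each row is the pose to reach, as a shift and turn from the pose commanded when the call began, along the tool's axes at that moment; what a row does not reach only later rows make up. A row lasts 1/10 s, in which the tool goes at most 50 mm and 8.59 degrees, less where a joint would pass 70% of its speed; a pose out of reach is approached as far as the arm can. A call with a gripper value outside its range is refused whole. OPENING is the closure in counts, from 0 (fully open) to 255 (shut), set as the call begins (- or left out, the last holds). The fingers move at their own pace and stop on an object; the grip force is fixed at half the most. Time passes only in rows, so rows that repeat a pose let the fingers close. It gives the time, the measured TCP pose, the force and the opening at its end, in the units of the state.
- robot.get_obs(): the state, without advancing time (a new reading comes with each control period).
- robot.snapshot(name): name is "side" or "top" or "wrist"; returns a dict with "image" (420x560x3 uint8, red, green, blue), "fx", "fy", "cx", "cy" (pixels), "rvec" (rotation vector, rad) and "tvec" (3), from world to camera coordinates, as OpenCV has them. Camera axes: x right, y down, z forward; pixel columns grow to the right and rows downward; lengths in m; the calibration is good to about 2 mm. The wrist camera is an equidistant fisheye: a pixel r from the principal point sees the ray r / f radians off the axis. A picture is of the moment at which its call begins. There is no depth.
- robot.close_job(): hands the job in, once; it reports no verdict.
The state is a dict: "time": time; "joint_positions": joint angles; "qvel": joint speeds; "joint_torque": joint torques, N m; "tool_pos": TCP position; "ee_rot": TCP orientation; "wrist_force": force on the tool from outside, world axes, zero at the start; "wrist_torque": the same for the moment, N m; "width": finger opening in m.
Only numpy, scipy, OpenCV 4.12 (cv2) and the standard library are available. Lean on these libraries where they do the work, as an engineer would, in place of code of your own. Each camera call takes 0.05 s, during which the arm holds its last target.

## Working session

There is one attempt and no reset: what is moved stays moved. The work goes in short steps, Python scripts to look and compute and a shell command to move; the robot and the scene stay as the last step left them, time stands still between calls to the robot, and variables do not carry over. Pictures are saved under pics/ and viewed, and the job is handed in when it is done.

```bash
ls; mkdir -p pics
python3 - <<'E'
from bench import robot
import cv2
o=robot.get_obs(); print(o['time'],o['tool_pos'],o['ee_rot'],o['width'])
for n in ("top","side","wrist"):
    s=robot.snapshot(n); cv2.imwrite(f"pics/{n}0.png",s["image"][:,:,::-1]); print(n,s["fx"],s["cx"],s["cy"],s["rvec"],s["tvec"])
E
```

```text
pics
0.0 [ 0.2359566  -0.49622243  0.20431646] [-1.57060188  0.00216159 -1.12698829] 0.09389541244915404
top 472.51230004554424 275.66042740778886 216.84542599267834 [ 2.13298839 -2.14392527  0.19054972] [-0.0161442   0.54083966  0.95947287]
side 510.5301806832704 284.52723439409056 203.19429949651482 [ 0.46084209 -2.76380861  1.16055125] [0.50203257 0.15811661 0.91758264]
wrist 325.19226210127806 277.02612321422157 208.04536986599962 [-2.44148167  1.54140834  0.22946142] [-0.54868206 -0.03040222  0.3917526 ]
```

View pics/top0.png

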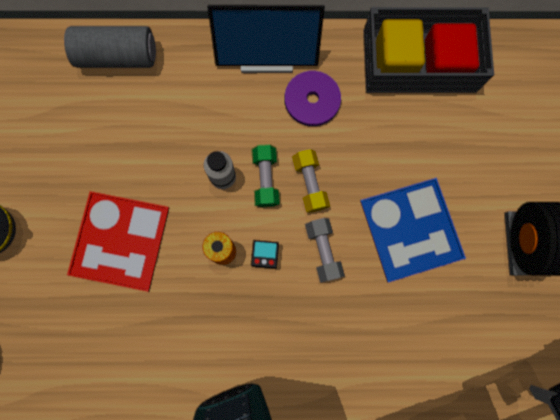

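View pics/side0.png

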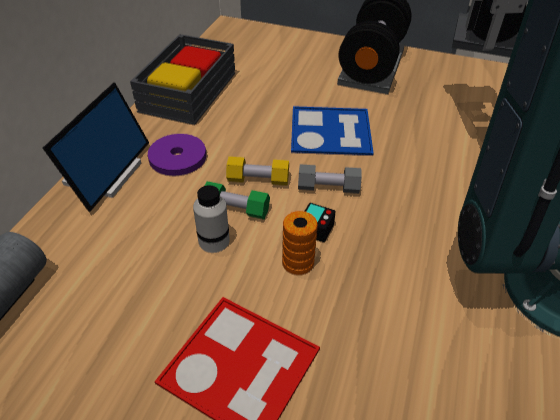

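View pics/wrist0.png

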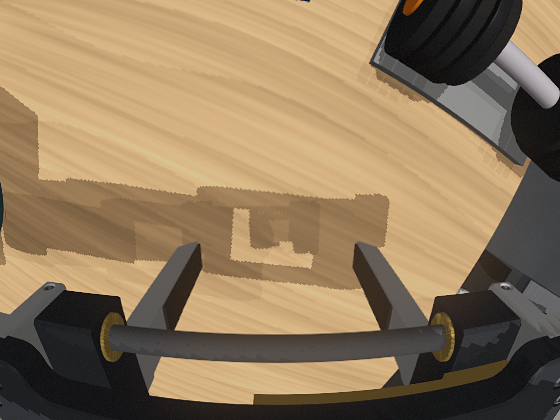

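```bash
cat > h.py <<'E'
import numpy as np, cv2
from bench import robot
def snap(n,save=None):
    s=robot.snapshot(n); s["n"]=n
    if save: cv2.imwrite(f"pics/{save}.png",s["image"][:,:,::-1])
    return s
def cam(s):
    R=cv2.Rodrigues(np.array(s["rvec"],float))[0]; t=np.array(s["tvec"],float).ravel()
    return R,t,-R.T@t
def cast(s,uv,z):
    R,t,c=cam(s); uv=np.atleast_2d(np.array(uv,float))
    x=(uv[:,0]-s["cx"])/s["fx"]; y=(uv[:,1]-s["cy"])/s["fy"]
    if s["n"]=="wrist":
        r=np.hypot(x,y)+1e-12; d=np.c_[np.sin(r)*x/r,np.sin(r)*y/r,np.cos(r)]
    else: d=np.c_[x,y,np.ones_like(x)]
    w=d@R
    return c+w*((z-c[2])/w[:,2])[:,None]
def proj(s,P):
    R,t,c=cam(s); q=np.atleast_2d(P)@R.T+t
    if s["n"]=="wrist":
        rr=np.hypot(q[:,0],q[:,1])+1e-12; th=np.arctan2(rr,q[:,2])
        return np.c_[s["cx"]+s["fx"]*th*q[:,0]/rr, s["cy"]+s["fy"]*th*q[:,1]/rr]
    return np.c_[s["cx"]+s["fx"]*q[:,0]/q[:,2], s["cy"]+s["fy"]*q[:,1]/q[:,2]]
def hsv(s): return cv2.cvtColor(s["image"],cv2.COLOR_RGB2HSV)
def mask(s,lo,hi): return cv2.inRange(hsv(s),np.array(lo),np.array(hi))
def blobs(m,amin=30):
    cs,_=cv2.findContours(m,cv2.RETR_EXTERNAL,cv2.CHAIN_APPROX_NONE)
    return sorted([c[:,0,:] for c in cs if cv2.contourArea(c)>amin],key=lambda c:-cv2.contourArea(c.astype(np.int32)))
E
cat > m1.py <<'E'
from h import *
s=snap("top","top1"); print("cam",cam(s)[2])
H=hsv(s)
def cen(c): 
    m=cv2.moments(c.astype(np.int32)); return np.array([m['m10']/m['m00'],m['m01']/m['m00']])
# trays: white blobs inside
for nm,(u0,v0,u1,v1) in dict(red=(65,185,175,295),blue=(355,175,470,285)).items():
    w=np.zeros(H.shape[:2],np.uint8); w[v0:v1,u0:u1]=mask(s,(0,0,120),(180,70,255))[v0:v1,u0:u1]
    for c in blobs(w,100)[:3]:
        # sub-pixel outline
        p=cast(s,cen(c),.004)[0]; P=cast(s,c,.004)[:,:2]
        r=cv2.minAreaRect((P*1000).astype(np.float32))
        print(nm,len(c),cen(c).round(1),"centroid",(p[:2]*1000).round(1),"rect",np.round(r[0],1),np.round(r[1],1),round(r[2],2))
    col=mask(s,(170,120,60),(180,255,255))|mask(s,(0,120,60),(5,255,255)) if nm=="red" else mask(s,(100,120,40),(125,255,255))
    w[:]=0;w[v0:v1,u0:u1]=col[v0:v1,u0:u1]
    c=blobs(w,500)[0]; P=cast(s,c,.008)[:,:2]; r=cv2.minAreaRect((P*1000).astype(np.float32)); print(nm,"tray",np.round(r[0],1),np.round(r[1],1),round(r[2],2))
for nm,lo,hi in (("green",(45,100,30),(80,255,255)),("yellow",(22,150,60),(32,255,255))):
    w=np.zeros(H.shape[:2],np.uint8); w[140:290,240:350]=mask(s,lo,hi)[140:290,240:350]
    cs=blobs(w,60)[:2]; P=[cast(s,cen(c),.032)[0][:2]*1000 for c in cs]
    d=P[0]-P[1]; print(nm,[cen(c).round(1) for c in cs],"mid",((P[0]+P[1])/2).round(1),"len",np.hypot(*d).round(1),"ang",np.arctan2(d[1],d[0]).round(3))
cv2.imwrite("pics/top1z.png",cv2.resize(s["image"][130:300,190:390,::-1],None,fx=4,fy=3.5,interpolation=cv2.INTER_CUBIC)[:600])
E
python3 m1.py
```

```text
cam [ 0.37304252 -0.00837098  1.03640029]
red 167 [113.3 260.4] centroid [453.1 334.4] rect [453.2 334.4] [130.1  48.1] 78.46
red 100 [143.9 222.2] centroid [537.1 271.3] rect [537.4 271.2] [59.5 59.5] 78.41
red 80 [104.2 214.3] centroid [555.1 359.7] rect [554.8 360. ] [62.2 60.6] 89.77
red tray [496.6 324.3] [180.4 187.9] 78.36
blue 163 [418.7 248.3] centroid [ 476.3 -333.3] rect [ 476.5 -333.7] [ 48.7 130.6] 16.32
blue 98 [423.5 201.9] centroid [ 580.2 -350. ] rect [ 580.4 -350. ] [60.8 60.8] 16.39
blue 78 [385.5 213.3] centroid [ 554.7 -263.6] rect [ 555.5 -263.8] [60.2 63.5] 87.71
blue tray [ 519.3 -319.9] [187.2 178.6] 16.38
green [array([266.6, 196.9]), array([264.1, 153.6])] mid [635.9   3. ] len 97.7 ang -3.089
yellow [array([315.8, 201. ]), array([304.6, 158.8])] mid [625. -95.] len 97.6 ang -2.905
```

View pics/top1z.png

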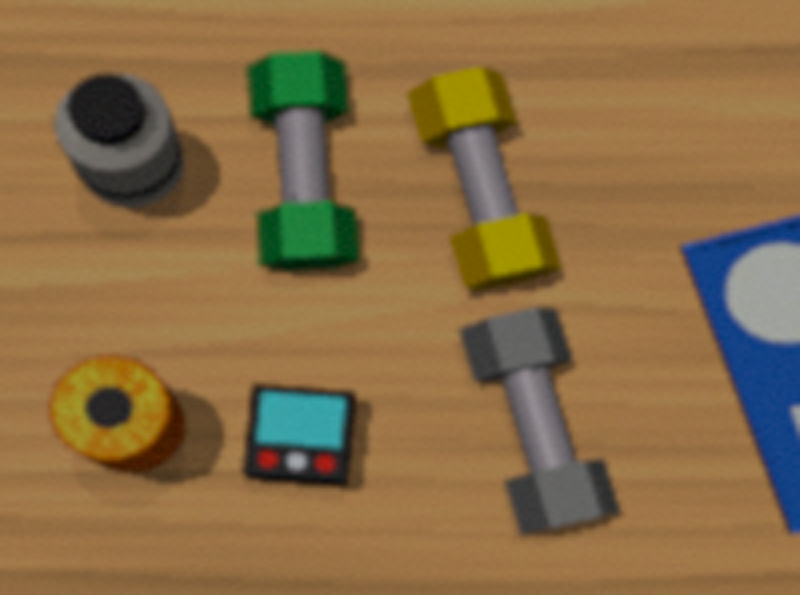

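```bash
cat > m2.py <<'E'
from h import *
s=snap("top"); H=hsv(s); V=H[...,2]
def cen(c): 
    m=cv2.moments(c.astype(np.int32)); return np.array([m['m10']/m['m00'],m['m01']/m['m00']])
def win(m,b):
    w=np.zeros_like(m);u0,v0,u1,v1=b; w[v0:v1,u0:u1]=m[v0:v1,u0:u1]; return w
for nm,b,lo,hi in (("green",(240,140,290,215),(45,100,30),(80,255,255)),("yellow",(290,140,335,217),(22,150,60),(32,255,255))):
    m=win(mask(s,lo,hi),b); vals=V[m>0]; th,_=cv2.threshold(vals.reshape(-1,1),0,255,cv2.THRESH_OTSU)
    top=((m>0)&(V>th)).astype(np.uint8)*255
    cs=blobs(top,30)[:2]; P=[]
    for c in cs:
        p=cast(s,c,.048)[:,:2]*1000; r=cv2.minAreaRect(p.astype(np.float32)); print(nm,th,"rect",np.round(r[0],1),np.round(r[1],1),round(r[2],1)); P.append(np.array(r[0]))
    d=P[0]-P[1]; print(nm,"mid",((P[0]+P[1])/2).round(1),"len",np.hypot(*d).round(1),"ang deg",np.degrees(np.arctan2(d[1],d[0])).round(2))
# handles
for nm,b in (("green",(255,160,280,192)),("yellow",(298,165,325,197))):
    m=win(mask(s,(120,0,70),(180,60,255)),b); cs=blobs(m,30)
    if cs:
        p=cast(s,cs[0],.030)[:,:2]*1000; r=cv2.minAreaRect(p.astype(np.float32)); print(nm,"handle",np.round(r[0],1),np.round(r[1],1),round(r[2],1))
m=win(mask(s,(0,0,0),(180,255,45)),(200,145,235,175)); c=blobs(m,30)[0]; (e,r)=cv2.minEnclosingCircle(cast(s,c,.13)[:,:2].astype(np.float32)*1000); print("cap",np.round(e,1),r, (cast(s,cen(c),.13)[0]*1000).round(1))
m=win(mask(s,(5,120,60),(30,255,255)),(200,228,240,268)); 
V2=V.copy(); 
c=blobs(win(mask(s,(0,0,0),(180,255,60)),(208,235,228,255)),20)[0]; print("roller hole z.11",(cast(s,cen(c),.11)[0]*1000).round(1))
g=mask(s,(5,150,150),(32,255,255)); c=blobs(win(g,(200,228,240,268)),50)[0]; e,r=cv2.minEnclosingCircle(cast(s,c,.11)[:,:2].astype(np.float32)*1000); print("roller top",np.round(e,1),r)
c=blobs(win(mask(s,(85,80,90),(100,255,255)),(245,235,285,275)),30)[0]; p=cast(s,c,.042)[:,:2]*1000; r=cv2.minAreaRect(p.astype(np.float32)); print("disp",np.round(r[0],1),np.round(r[1],1),r[2])
m=win(mask(s,(0,0,0),(180,255,50)),(245,235,285,275)); m|=win(mask(s,(85,80,90),(100,255,255)),(245,235,285,275)); c=blobs(m,30)[0]; p=cast(s,c,.042)[:,:2]*1000; r=cv2.minAreaRect(p.astype(np.float32)); print("timer",np.round(r[0],1),np.round(r[1],1),r[2])
E
python3 m2.py
```

```text
green 94.0 rect [5.889e+02 4.000e-01] [27.8 32.8] 90.0
green 94.0 rect [683.3   6.7] [28.3 31.6] 89.8
green mid [636.1   3.6] len 94.6 ang deg -176.2
yellow 133.0 rect [671.9 -84.8] [33.1 28.2] 14.2
yellow 133.0 rect [ 578.  -107.2] [32.6 28.1] 14.7
yellow mid [624.9 -96. ] len 96.5 ang deg 13.4
green handle [640.    3.3] [56.9 23.4] 5.5
yellow handle [627.7 -95. ] [56.1 22.5] 13.7
cap [638.4  98.5] 19.728424072265625 [638.7  98.6 130. ]
roller hole z.11 [472.4  98.1 110. ]
roller top [472.7  98.1] 30.76245880126953
disp [471.5   4.4] [46. 32.] 83.98463439941406
timer [461.1   4.5] [53.3 52.8] 84.72904205322266
```

```bash
cat > go.py <<'E'
import sys
from h import *
from scipy.spatial.transform import Rotation as Ro
x,y,z,yaw=map(float,sys.argv[1:5])   # mm, deg
o=robot.get_obs(); R=Ro.from_euler('xyz',o['ee_rot'])
d=R.inv().apply(np.array([x,y,z])-np.array(o['tool_pos'])*1000)
yw=np.degrees(o['ee_rot'][2]); a=(yaw-yw+180)%360-180
print("t",round(o['time'],2),"pos",(np.array(o['tool_pos'])*1000).round(1),"rot",np.degrees(o['ee_rot']).round(2),"w",round(o['width']*1000,1),"F",np.round(o['wrist_force'],1),"j",np.round(o['joint_positions'],2))
print("delta",d.round(1),"yaw",np.radians(-a).round(3))
E
python3 go.py 638.5 98.5 204 0; python3 -c "
from h import *
print(cam(robot.snapshot('wrist'))[2])"
```

```text
t 0.25 pos [ 236.1 -496.5  204.9] rot [-9.000e+01  6.000e-02 -6.457e+01] w 93.9 F [ 0.3  0.1 -0.2] j [-1.23  0.09  1.37 -0.    1.68 -0.1 ]
delta [-364.6    1.3  618.9] yaw -1.127
[ 0.31164027 -0.46044089  0.38311347]
```

```bash
python3 -m handwheel '[{"delta_pos":[-365,0,619],"yaw":-1.127},{"delta_pos":[-365,0,619],"yaw":-1.127},{"delta_pos":[-365,0,619],"yaw":-1.127},{"delta_pos":[-365,0,619],"yaw":-1.127},{"delta_pos":[-365,0,619],"yaw":-1.127},{"delta_pos":[-365,0,619],"yaw":-1.127},{"delta_pos":[-365,0,619],"yaw":-1.127},{"delta_pos":[-365,0,619],"yaw":-1.127},{"delta_pos":[-365,0,619],"yaw":-1.127},{"delta_pos":[-365,0,619],"yaw":-1.127},{"delta_pos":[-365,0,619],"yaw":-1.127},{"delta_pos":[-365,0,619],"yaw":-1.127}]' 0; python3 go.py 638.5 98.5 204 0
```

```text
time: 1.5
tool_pos: [0.5729, 0.0024, 0.2056]
ee_rot: [-1.571, -0.0, 0.0]
wrist_force: [-0.1, -0.0, -0.4]
width: 0.0941
t 1.5 pos [572.9   2.4 205.6] rot [-9.002e+01 -3.000e-02  1.000e-02] w 94.1 F [-0.1 -0.  -0.4] j [-0.09  0.14  1.31 -0.    1.69 -0.09]
delta [65.6  1.6 96.1] yaw 0.0
```

```bash
python3 -m handwheel '[{"delta_pos":[66,0,96]},{"delta_pos":[66,0,96]},{"delta_pos":[66,0,96]},{"delta_pos":[66,0,96]},{"delta_pos":[66,0,96]},{"delta_pos":[66,0,96]}]'
cat > ms.py <<'E'
from h import *
import sys
for n in sys.argv[2:]: snap(n,f"{n}{sys.argv[1]}")
E
python3 ms.py 2 wrist top; python3 go.py 638.5 98.5 46 0
```

```text
t 1.6 pos [573.9   5.6 204.2] rot [-8.987e+01  4.000e-02  4.200e-01] w 93.8 F [0.2 0.2 0.1] j [-0.09  0.14  1.31  0.    1.69 -0.1 ]
delta [ 65.4 158.4  92.1] yaw 0.007invalid input at $[0]: expected keys delta_pos, yaw
```

View pics/wrist2.png

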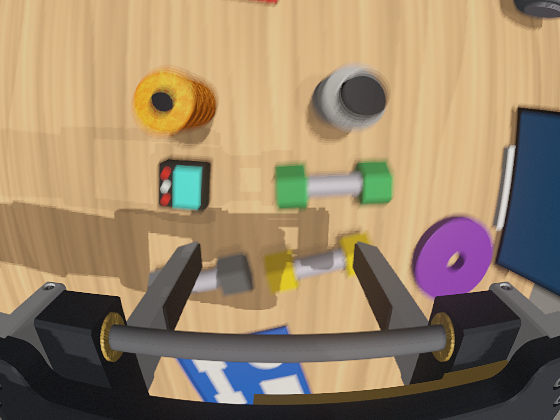

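```bash
python3 -m handwheel '[{"delta_pos":[65,0,93],"yaw":0},{"delta_pos":[65,0,93],"yaw":0},{"delta_pos":[65,0,93],"yaw":0},{"delta_pos":[65,0,93],"yaw":0},{"delta_pos":[65,0,93],"yaw":0}]' ; 
python3 ms.py 3 wrist top; for i in 1 2 3; do python3 go.py 638.5 98.5 46 0;done
```

```text
time: 2.1
tool_pos: [0.6365, 0.0921, 0.2054]
ee_rot: [-1.572, 0.001, -0.001]
wrist_force: [-0.3, 0.6, -0.1]
width: 0.0941
t 2.2 pos [636.5  91.6 206. ] rot [-9.004e+01 -1.000e-02 -1.100e-01] w 93.8 F [-0.   0.3 -0.2] j [ 0.06  0.3   1.12 -0.    1.72  0.06]
delta [  2. 160.   7.] yaw -0.002
t 2.2 pos [636.5  91.6 206. ] rot [-9.004e+01 -1.000e-02 -1.100e-01] w 93.8 F [-0.   0.3 -0.2] j [ 0.06  0.3   1.12 -0.    1.72  0.06]
delta [  2. 160.   7.] yaw -0.002
t 2.2 pos [636.5  91.6 206. ] rot [-9.004e+01 -1.000e-02 -1.100e-01] w 93.8 F [-0.   0.3 -0.2] j [ 0.06  0.3   1.12 -0.    1.72  0.06]
delta [  2. 160.   7.] yaw -0.002
```

View pics/wrist3.png

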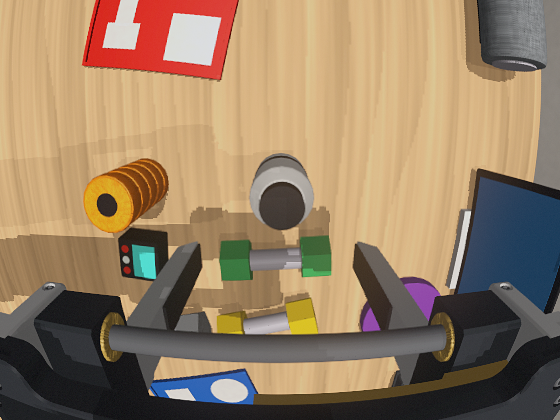

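View pics/top3.png

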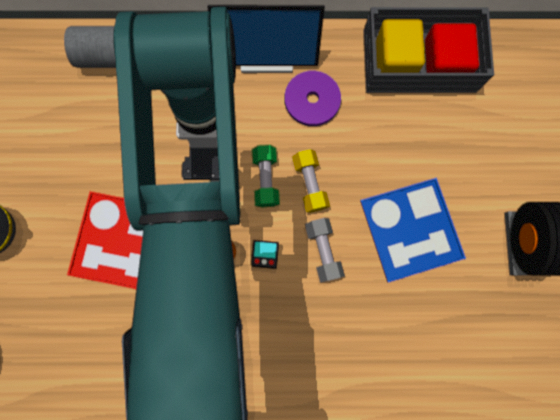

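Run:
```python
from h import *
s=snap("wrist")
c=cv2.findContours(mask(s,(0,0,0),(180,255,50))[160:250,240:320],cv2.RETR_EXTERNAL,cv2.CHAIN_APPROX_NONE)[0]
c=max(c,key=cv2.contourArea)[:,0,:]+[240,160]
p=cast(s,c,.13)[:,:2]*1000; e,r=cv2.minEnclosingCircle(p.astype(np.float32)); print(c.min(0),c.max(0),e,r)
# green heads
m=mask(s,(45,100,30),(80,255,255))
for c in blobs(m,100)[:2]: print((cast(s,c.mean(0),.042)*1000).round(1))
# fingertip centre (TCP) projected
o=robot.get_obs(); print(proj(s,o['tool_pos']),np.array(o['tool_pos'])*1000)
print(cam(s)[2])
```

```text
[263 192] [263 192] (624.6301879882812, 113.06449127197266) 9.999999747378752e-05
[[587.    9.5  42. ]]
[[680.3  15.4  42. ]]
[[278.11191453 256.97709675]] [636.54554101  91.61798209 206.10889299]
[0.63603793 0.17601049 0.38409637]
```

```bash
cat > m3.py <<'E'
from h import *
s=snap("wrist"); H=hsv(s);V=H[...,2]
print(V[205,270:296:3],V[175,270:296:5])
m=(cv2.inRange(V[165:235,240:325],0,75)); 
n,l,st,ce=cv2.connectedComponentsWithStats(m); k=l[205-165,282-240]; c=np.argwhere(l==k)[:,::-1]+[240,165]
p=cast(s,c,.13)[:,:2]*1000; print("cap",st[k],p.mean(0).round(1),p.min(0),p.max(0))
m=mask(s,(45,100,30),(80,255,255)); th,_=cv2.threshold(V[m>0].reshape(-1,1),0,255,cv2.THRESH_OTSU); top=((m>0)&(V>th)).astype(np.uint8)*255
P=[]
for c in blobs(top,60)[:2]:
    r=cv2.minAreaRect((cast(s,c,.048)[:,:2]*1000).astype(np.float32)); print(np.round(r[0],1),np.round(r[1],1)); P.append(r[0])
print(np.mean(P,0))
E
python3 m3.py
```

```text
[71 70 68 69 69 71 69 68 68] [180 182 181 181 179 181]
cap [  20   16   44   48 1671] [639.5 102.2] [622.00970717  82.21126507] [657.32340767 122.12070436]
[681.2   7. ] [33.1 30. ]
[586.1   0.8] [33.2 27.7]
[633.65310669   3.91474342]
```

```bash
python3 -m handwheel '[{"delta_pos":[2,0,9],"yaw":0},{"delta_pos":[2,40,9],"yaw":0},{"delta_pos":[2,80,9],"yaw":0},{"delta_pos":[2,120,9],"yaw":0},{"delta_pos":[2,145,9],"yaw":0},{"delta_pos":[2,160,9],"yaw":0},{"delta_pos":[2,160,9],"yaw":0}]' ; 
python3 -m handwheel '[{"delta_pos":[0,0,0],"yaw":0},{"delta_pos":[0,0,0],"yaw":0},{"delta_pos":[0,0,0],"yaw":0},{"delta_pos":[0,0,0],"yaw":0},{"delta_pos":[0,0,0],"yaw":0},{"delta_pos":[0,0,0],"yaw":0},{"delta_pos":[0,0,0],"yaw":0},{"delta_pos":[0,0,0],"yaw":0}]' 255
python3 ms.py 4 wrist side; python3 go.py 640 200 46 0
```

```text
time: 3.0
tool_pos: [0.6374, 0.1023, 0.0429]
ee_rot: [-1.571, 0.005, -0.0]
wrist_force: [0.6, 0.9, 0.0]
width: 0.0939
time: 3.8
tool_pos: [0.6399, 0.1025, 0.0466]
ee_rot: [-1.571, -0.002, -0.0]
wrist_force: [1.2, 1.1, 3.4]
width: 0.0595
t 3.9 pos [639.9 102.4  46.6] rot [-90.    -0.13   0.  ] w 59.5 F [0.5 0.8 5. ] j [ 0.07  0.38  1.34 -0.    1.42  0.07]
delta [ 0.1  0.6 97.6] yaw 0.0
```

View pics/side4.png

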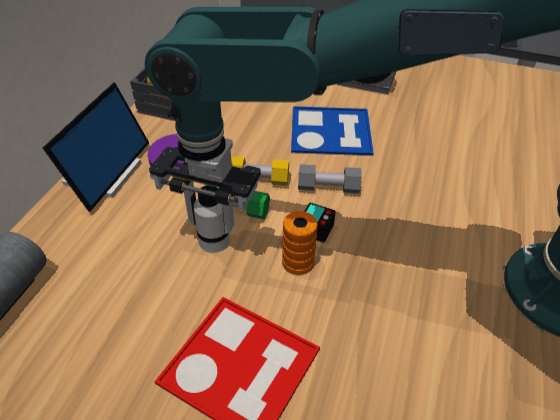

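```bash
python3 -m handwheel '[{"delta_pos":[0,-25,0],"yaw":0},{"delta_pos":[0,-30,30],"yaw":0},{"delta_pos":[0,-30,65],"yaw":0},{"delta_pos":[0,-30,100],"yaw":0},{"delta_pos":[0,-30,100],"yaw":0},{"delta_pos":[0,-10,100],"yaw":0},{"delta_pos":[0,0,100],"yaw":0},{"delta_pos":[0,0,100],"yaw":0},{"delta_pos":[0,0,100],"yaw":0}]' 255
python3 -m handwheel '[{"delta_pos":[0,0,0],"yaw":0},{"delta_pos":[0,0,0],"yaw":0},{"delta_pos":[0,0,0],"yaw":0},{"delta_pos":[0,0,0],"yaw":0},{"delta_pos":[0,0,0],"yaw":0},{"delta_pos":[0,-40,0],"yaw":0},{"delta_pos":[0,-85,0],"yaw":0},{"delta_pos":[0,-130,0],"yaw":0},{"delta_pos":[0,-160,0],"yaw":0},{"delta_pos":[0,-160,0],"yaw":0}]' 0
python3 ms.py 5 side wrist; python3 go.py 635 3.8 204 -85.8
```

```text
time: 4.8
tool_pos: [0.6378, 0.2021, 0.0453]
ee_rot: [-1.571, 0.003, -0.0]
wrist_force: [-2.3, 1.3, 2.5]
width: 0.0599
time: 5.8
tool_pos: [0.6418, 0.203, 0.2131]
ee_rot: [-1.568, -0.013, 0.0]
wrist_force: [0.2, -1.2, 1.5]
width: 0.0939
t 5.9 pos [639.4 202.5 206. ] rot [-89.99  -0.1   -0.  ] w 93.8 F [-1.   0.6 -1.6] j [ 0.22  0.36  1.04 -0.    1.74  0.22]
delta [  -4.4    1.9 -198.7] yaw 1.497
```

View pics/side5.png

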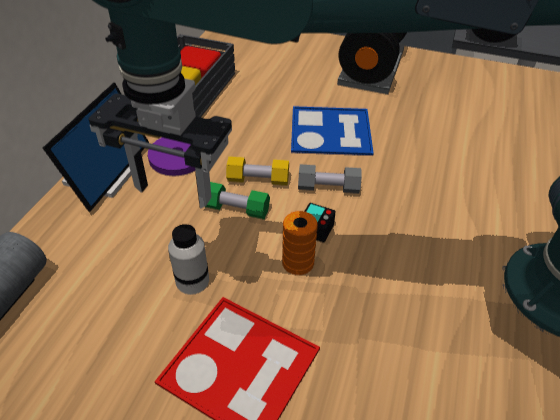

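```bash
python3 -m handwheel '[{"delta_pos":[-4,0,-199],"yaw":1.497},{"delta_pos":[-4,0,-199],"yaw":1.497},{"delta_pos":[-4,0,-199],"yaw":1.497},{"delta_pos":[-4,0,-199],"yaw":1.497},{"delta_pos":[-4,0,-199],"yaw":1.497},{"delta_pos":[-4,0,-199],"yaw":1.497},{"delta_pos":[-4,0,-199],"yaw":1.497},{"delta_pos":[-4,0,-199],"yaw":1.497},{"delta_pos":[-4,0,-199],"yaw":1.497},{"delta_pos":[-4,0,-199],"yaw":1.497},{"delta_pos":[-4,0,-199],"yaw":1.497},{"delta_pos":[-4,0,-199],"yaw":1.497}]' 0
python3 ms.py 6 wrist; python3 go.py 635 3.8 20 -85.8
```

```text
time: 7.1
tool_pos: [0.6342, 0.0035, 0.203]
ee_rot: [-1.575, 0.001, -1.494]
wrist_force: [0.1, 0.4, 0.3]
width: 0.0937
t 7.15 pos [634.4   3.5 203.6] rot [-9.017e+01  2.000e-02 -8.563e+01] w 93.8 F [-0.4 -0.9 -0.2] j [-0.08  0.28  1.15 -0.    1.71  1.41]
delta [ -0.2 183.6   1.1] yaw 0.003
```

View pics/wrist6.png

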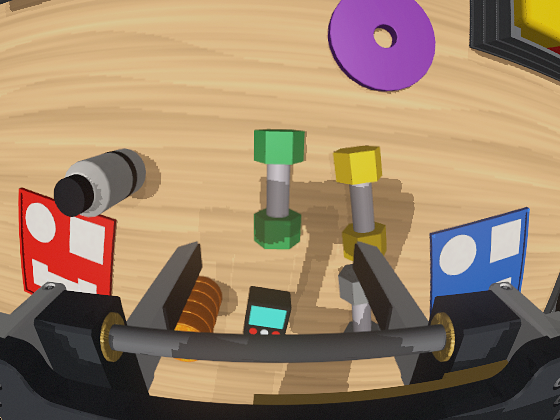

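```bash
cat > m4.py <<'E'
from h import *
import sys
nm=sys.argv[1]; z=float(sys.argv[2])/1000 if len(sys.argv)>2 else 0
lo,hi={"green":((45,100,30),(80,255,255)),"yellow":((22,120,50),(32,255,255))}[nm]
s=snap("wrist"); m=mask(s,lo,hi); m=cv2.morphologyEx(m,cv2.MORPH_OPEN,np.ones((3,3)))
b=sorted(blobs(m,150),key=lambda c:abs(c.mean(0)[0]-278))[:2]; V=hsv(s)[...,2]; P=[]
for c in b:
    mm=np.zeros_like(m); cv2.fillPoly(mm,[c.reshape(-1,1,2)],255); mm&=m
    th,_=cv2.threshold(V[mm>0].reshape(-1,1),0,255,cv2.THRESH_OTSU)
    t=((mm>0)&(V>th)).astype(np.uint8)*255; k=blobs(t,30)[0]
    r=cv2.minAreaRect((cast(s,k,.048+z)[:,:2]*1000).astype(np.float32)); P.append(np.array(r[0])); print(c.mean(0).round(0),th,np.round(r[0],1),np.round(r[1],1))
d=P[0]-P[1]; print("mid",((P[0]+P[1])/2).round(1),"len",np.hypot(*d).round(1),"axis",(np.degrees(np.arctan2(d[1],d[0]))%180).round(2))
E
python3 m4.py green
```

```text
[278. 146.] 156.0 [681.6   5.8] [33.3 27.7]
[277. 229.] 131.0 [ 5.773e+02 -1.000e-01] [13.3 28. ]
mid [629.4   2.9] len 104.5 axis 3.24
```

```bash
python3 -m handwheel '[{"delta_pos":[0,45,0],"yaw":0},{"delta_pos":[0,90,0],"yaw":0},{"delta_pos":[0,135,0],"yaw":0},{"delta_pos":[0,170,0],"yaw":0},{"delta_pos":[0,190,0],"yaw":0},{"delta_pos":[0,196,0],"yaw":0},{"delta_pos":[0,196,0],"yaw":0},{"delta_pos":[0,196,0],"yaw":0}]' 0
python3 ms.py 7 wrist;python3 go.py 635 3.8 20 -85.8
```

```text
time: 8.0
tool_pos: [0.6363, 0.0033, 0.0112]
ee_rot: [-1.568, -0.001, -1.497]
wrist_force: [-0.1, 0.4, -0.1]
width: 0.094
t 8.05 pos [636.7   3.3  11.7] rot [-8.978e+01 -4.000e-02 -8.575e+01] w 94.1 F [ 0.3 -0.  -0.3] j [-0.08  0.38  1.41 -0.    1.35  1.41]
delta [-0.6 -8.3 -1.6] yaw 0.001
```

View pics/wrist7.png

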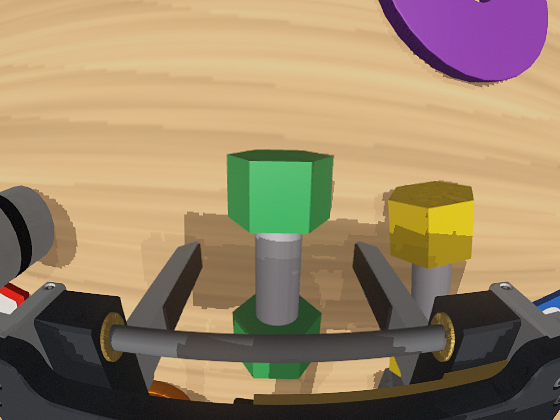

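```bash
python3 -m handwheel '[{"delta_pos":[0,4,0],"yaw":0},{"delta_pos":[0,4,0],"yaw":0},{"delta_pos":[0,4,0],"yaw":0},{"delta_pos":[0,4,0],"yaw":0},{"delta_pos":[0,4,0],"yaw":0},{"delta_pos":[0,4,0],"yaw":0},{"delta_pos":[0,4,0],"yaw":0},{"delta_pos":[0,4,0],"yaw":0},{"delta_pos":[0,4,0],"yaw":0},{"delta_pos":[0,4,0],"yaw":0}]' 255
python3 -m handwheel '[{"delta_pos":[0,-40,0],"yaw":0},{"delta_pos":[0,-85,0],"yaw":0},{"delta_pos":[0,-130,0],"yaw":0},{"delta_pos":[0,-165,0],"yaw":0},{"delta_pos":[0,-165,0],"yaw":0},{"delta_pos":[0,-165,0],"yaw":0}]' 255
python3 ms.py 8 wrist;python3 go.py 453 334.5 170 -11.6
```

```text
time: 9.05
tool_pos: [0.6351, 0.0032, 0.0055]
ee_rot: [-1.571, -0.0, -1.497]
wrist_force: [-0.5, -0.8, -0.1]
width: 0.0258
time: 9.65
tool_pos: [0.6345, 0.0035, 0.1688]
ee_rot: [-1.573, 0.0, -1.497]
wrist_force: [0.3, -0.0, -6.0]
width: 0.025
t 9.7 pos [633.4   3.6 166.7] rot [-9.034e+01  5.000e-02 -8.577e+01] w 25.2 F [ 0.3  0.6 -5.3] j [-0.08  0.29  1.21 -0.    1.65  1.41]
delta [-343.3   -2.1 -155.6] yaw -1.295
```

View pics/wrist8.png

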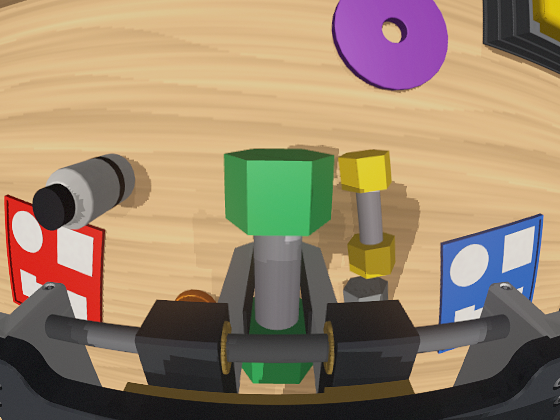

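```bash
cat > inhand.py <<'E'
from h import *
import sys
nm=sys.argv[1]
lo,hi={"green":((45,100,30),(80,255,255)),"yellow":((22,120,50),(32,255,255))}[nm]
s=snap("wrist"); V=hsv(s)[...,2]; m=mask(s,lo,hi); m[:,:215]=0; m[:,345:]=0; m[250:]=0
c=blobs(m,150)[0]; mm=np.zeros_like(m); cv2.fillPoly(mm,[c.reshape(-1,1,2)],255); mm&=m
th,_=cv2.threshold(V[mm>0].reshape(-1,1),0,255,cv2.THRESH_OTSU); k=blobs(((mm>0)&(V>th)).astype(np.uint8)*255,100)[0]
o=robot.get_obs(); tp=np.array(o['tool_pos']); yw=o['ee_rot'][2]
p=cast(s,k,tp[2]+.042)-tp; X=p[:,0]*np.cos(yw)+p[:,1]*np.sin(yw); Z=-p[:,0]*np.sin(yw)+p[:,1]*np.cos(yw)
r=cv2.minAreaRect((np.c_[X,Z]*1000).astype(np.float32)); print("thr",th,"far head in tool (x,z)",np.round(r[0],1),np.round(r[1],1),round(r[2],2))
E
python3 inhand.py green
```

```text
thr 151.0 far head in tool (x,z) [ 0.5 47.4] [34.1 28. ] 89.38
```

```bash
python3 -m handwheel '[{"delta_pos":[-343,0,-156],"yaw":-1.295},{"delta_pos":[-343,0,-156],"yaw":-1.295},{"delta_pos":[-343,0,-156],"yaw":-1.295},{"delta_pos":[-343,0,-156],"yaw":-1.295},{"delta_pos":[-343,0,-156],"yaw":-1.295},{"delta_pos":[-343,0,-156],"yaw":-1.295},{"delta_pos":[-343,0,-156],"yaw":-1.295},{"delta_pos":[-343,0,-156],"yaw":-1.295},{"delta_pos":[-343,0,-156],"yaw":-1.295},{"delta_pos":[-343,0,-156],"yaw":-1.295},{"delta_pos":[-343,0,-156],"yaw":-1.295},{"delta_pos":[-343,0,-156],"yaw":-1.295}]' 255
python3 ms.py 9 wrist;python3 go.py 453 334.5 170 -11.6
```

```text
time: 10.95
tool_pos: [0.4541, 0.333, 0.1689]
ee_rot: [-1.573, 0.002, -0.205]
wrist_force: [0.8, 0.1, -4.9]
width: 0.0256
t 11.0 pos [454.3 333.1 169.4] rot [-9.007e+01  7.000e-02 -1.172e+01] w 25.1 F [ 0.6 -0.4 -4.8] j [ 0.53  0.13  1.4  -0.    1.62  0.74]
delta [-1.6 -0.6  1.1] yaw -0.002
```

View pics/wrist9.png

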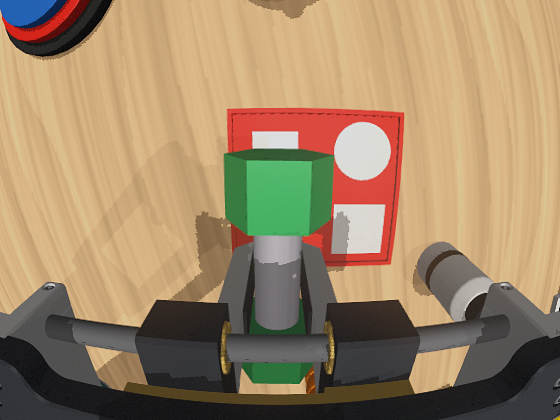

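```bash
cat > tray.py <<'E'
from h import *
s=snap("wrist"); m=mask(s,(0,0,150),(180,45,255)); m[290:]=0; m[:,:240]=0 
for c in blobs(m,300):
    mo=cv2.moments(c.astype(np.int32)); ce=np.array([mo['m10']/mo['m00'],mo['m01']/mo['m00']])
    P=cast(s,c,.004)[:,:2]*1000; r=cv2.minAreaRect(P.astype(np.float32)); a=cv2.moments(P.astype(np.float32)); print(ce.round(0),"cent",np.round([a['m10']/a['m00'],a['m01']/a['m00']],1),"rect",np.round(r[0],1),np.round(r[1],1),round(r[2],2))
E
python3 tray.py
```

```text
[361. 151.] cent [552.7 359. ] rect [552.9 359.1] [62.7 62.5] 80.06
[357. 228.] cent [534.9 270.9] rect [534.8 270.5] [58.9 59.7] 78.54
[278. 249.] cent [440.2 265.7] rect [440.1 264.6] [35.9 43.3] 77.18
[274. 140.] cent [461.9 388.3] rect [462.1 388.3] [17.1 47.5] 78.23
```

```bash
python3 -m handwheel '[{"delta_pos":[-4,0,1],"yaw":0},{"delta_pos":[-4,45,1],"yaw":0},{"delta_pos":[-4,90,1],"yaw":0},{"delta_pos":[-4,130,1],"yaw":0},{"delta_pos":[-4,145,1],"yaw":0},{"delta_pos":[-4,145,1],"yaw":0},{"delta_pos":[-4,145,1],"yaw":0}]' 255
python3 ms.py 10 wrist;python3 go.py 450.3 334.6 10 -11.6;python3 tray.py
```

```text
time: 11.75
tool_pos: [0.4519, 0.3366, 0.0275]
ee_rot: [-1.568, -0.003, -0.202]
wrist_force: [-0.1, -0.2, -4.2]
width: 0.0251
t 11.8 pos [452.6 337.   28.5] rot [-89.78  -0.24 -11.59] w 25.2 F [ 0.3  0.2 -5.1] j [ 0.54  0.22  1.59 -0.    1.33  0.74]
delta [-1.9 18.5 -2.9] yaw 0.0
[413. 181.] cent [552.6 359. ] rect [552.8 358.9] [63.2 63.1] 34.38
[402. 276.] cent [539.3 288.7] rect [538.2 288.3] [25.  59.7] 77.74
[278. 249.] cent [451.3 331.1] rect [451.2 330.4] [21.9 28.2] 77.15
```

View pics/wrist10.png

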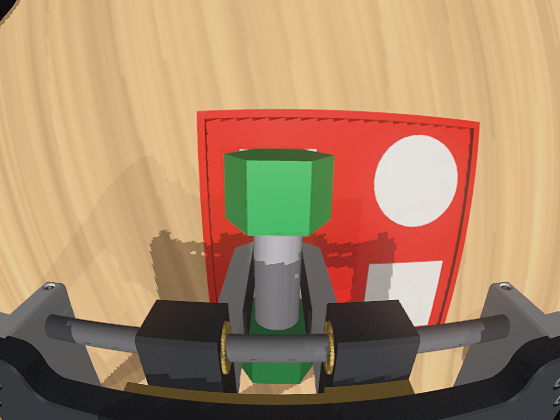

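```bash
python3 -m handwheel '[{"delta_pos":[0,0,0],"yaw":0},{"delta_pos":[0,0,0],"yaw":0},{"delta_pos":[0,0,0],"yaw":0},{"delta_pos":[0,0,0],"yaw":0}]' 255
python3 go.py 450.3 334.6 10 -11.6;python3 tray.py; python3 inhand.py green
```

```text
time: 12.25
tool_pos: [0.4506, 0.3358, 0.0258]
ee_rot: [-1.571, -0.0, -0.202]
wrist_force: [-0.3, 0.2, -5.1]
width: 0.0255
t 12.25 pos [450.6 335.8  25.8] rot [-8.998e+01 -2.000e-02 -1.157e+01] w 25.5 F [-0.3  0.2 -5.1] j [ 0.54  0.22  1.59 -0.    1.33  0.74]
delta [-0.1 15.8 -1.3] yaw 0.0
[418. 180.] cent [552.7 359. ] rect [552.7 359.1] [62.9 63.1] 77.58
[406. 276.] cent [539.3 288.7] rect [538.6 289.3] [24.4 60.5] 75.25
[278. 249.] cent [449.5 331.3] rect [449.4 330.7] [20.9 27.8] 77.16
thr 155.0 far head in tool (x,z) [ 0.  47.4] [33.7 27.8] 89.44
```

```bash
python3 -m handwheel '[{"delta_pos":[0,5,-1],"yaw":0},{"delta_pos":[0,10,-1],"yaw":0},{"delta_pos":[0,14,-1],"yaw":0},{"delta_pos":[0,15,-1],"yaw":0},{"delta_pos":[0,15,-1],"yaw":0},{"delta_pos":[0,15,-1],"yaw":0}]' 255
python3 go.py 450.3 334.6 10 -11.6
```

```text
time: 12.95
tool_pos: [0.4504, 0.3348, 0.0104]
ee_rot: [-1.571, -0.0, -0.202]
wrist_force: [-0.1, 0.3, -5.2]
width: 0.025
t 12.95 pos [450.4 334.8  10.4] rot [-9.000e+01 -1.000e-02 -1.157e+01] w 25.0 F [-0.1  0.3 -5.2] j [ 0.54  0.23  1.61 -0.    1.3   0.74]
delta [-0.   0.4 -0.2] yaw 0.0
```

```bash
python3 -m handwheel '[{"delta_pos":[0,1,0],"yaw":0},{"delta_pos":[0,1,0],"yaw":0},{"delta_pos":[0,1,0],"yaw":0}]' 255
python3 -m handwheel '[{"delta_pos":[0,0,0],"yaw":0},{"delta_pos":[0,0,0],"yaw":0},{"delta_pos":[0,0,0],"yaw":0},{"delta_pos":[0,0,0],"yaw":0},{"delta_pos":[0,-20,0],"yaw":0},{"delta_pos":[0,-60,0],"yaw":0},{"delta_pos":[0,-105,0],"yaw":0},{"delta_pos":[0,-150,0],"yaw":0},{"delta_pos":[0,-195,0],"yaw":0},{"delta_pos":[0,-195,0],"yaw":0},{"delta_pos":[0,-195,0],"yaw":0}]' 119
python3 ms.py 11 wrist; python3 go.py 639 202 204 0
```

```text
time: 13.25
tool_pos: [0.4503, 0.3348, 0.0095]
ee_rot: [-1.571, -0.0, -0.202]
wrist_force: [-0.1, -0.2, -4.9]
width: 0.0251
time: 14.35
tool_pos: [0.451, 0.3352, 0.2064]
ee_rot: [-1.568, -0.003, -0.202]
wrist_force: [0.0, -0.8, 0.0]
width: 0.0503
t 14.4 pos [450.2 334.7 204.2] rot [-90.01  -0.   -11.57] w 49.9 F [ 0.1  0.3 -0.7] j [ 0.54  0.11  1.35 -0.    1.68  0.74]
delta [ 2.116e+02  2.000e-01 -9.210e+01] yaw -0.202
```

View pics/wrist11.png

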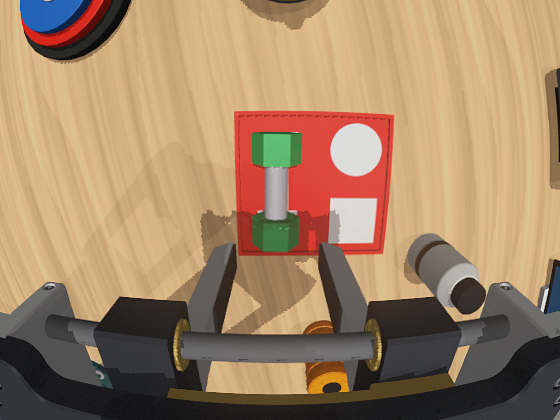

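```bash
python3 -m handwheel '[{"delta_pos":[212,0,-92],"yaw":-0.202},{"delta_pos":[212,0,-92],"yaw":-0.202},{"delta_pos":[212,0,-92],"yaw":-0.202},{"delta_pos":[212,0,-92],"yaw":-0.202},{"delta_pos":[212,0,-92],"yaw":-0.202},{"delta_pos":[212,0,-92],"yaw":-0.202},{"delta_pos":[212,0,-92],"yaw":-0.202},{"delta_pos":[212,0,-92],"yaw":-0.202},{"delta_pos":[212,0,-92],"yaw":-0.202}]' 0
python3 ms.py 12 wrist top; python3 go.py 639.5 202 46 0
```

```text
time: 15.3
tool_pos: [0.6383, 0.2034, 0.2043]
ee_rot: [-1.571, 0.001, 0.002]
wrist_force: [-0.4, 0.3, 1.1]
width: 0.0939
t 15.4 pos [638.6 203.2 204.9] rot [-8.999e+01 -2.000e-02  1.000e-01] w 94.1 F [0.2 0.4 0.4] j [0.22 0.36 1.05 0.   1.74 0.22]
delta [  0.8 158.9  -1.2] yaw 0.002
```

View pics/wrist12.png

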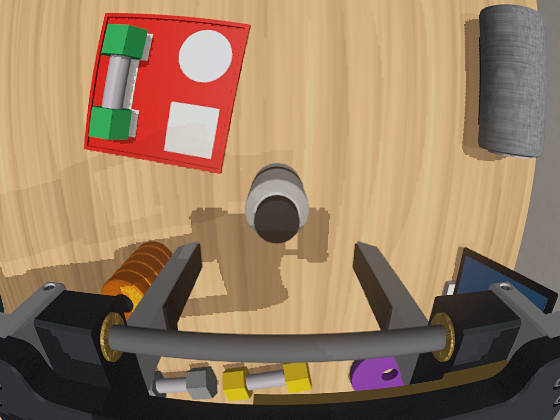

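View pics/top12.png

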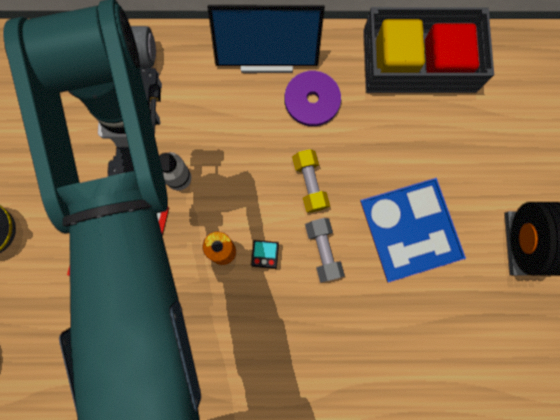

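```bash
cat > cap.py <<'E'
from h import *
import sys
zt=float(sys.argv[1])/1000; u,v=int(sys.argv[2]),int(sys.argv[3])
s=snap("wrist"); V=hsv(s)[...,2]; m=np.zeros_like(V); m[v-35:v+35,u-40:u+40]=cv2.inRange(V,0,85)[v-35:v+35,u-40:u+40]
m=cv2.morphologyEx(m,cv2.MORPH_OPEN,np.ones((3,3),np.uint8))
n,l,st,ce=cv2.connectedComponentsWithStats(m); k=l[v,u]; c=np.argwhere(l==k)[:,::-1]
p=cast(s,c,zt)[:,:2]*1000; print(st[k],"mid range",((p.min(0)+p.max(0))/2).round(1),"mean",p.mean(0).round(1),"size",np.ptp(p,axis=0).round(1))
E
python3 cap.py 130 277 220; python3 go.py 639.5 202 46 0
```

```text
[ 254  195   45   48 1700] mid range [637.2 202.2] mean [637.1 202.3] size [36.4 40.8]
t 15.45 pos [638.8 203.1 205. ] rot [-8.999e+01 -4.000e-02  9.000e-02] w 94.2 F [-0.7 -0.4 -0.8] j [ 0.22  0.36  1.05 -0.    1.74  0.22]
delta [  0.6 159.   -1.1] yaw 0.002
```

```bash
python3 -m handwheel '[{"delta_pos":[-1,0,-1],"yaw":0},{"delta_pos":[-1,40,-1],"yaw":0},{"delta_pos":[-1,80,-1],"yaw":0},{"delta_pos":[-1,120,-1],"yaw":0},{"delta_pos":[-1,145,-1],"yaw":0},{"delta_pos":[-1,159,-1],"yaw":0},{"delta_pos":[-1,159,-1],"yaw":0},{"delta_pos":[-1,159,-1],"yaw":0},{"delta_pos":[-1,159,-1],"yaw":0}]' 0
python3 -m handwheel '[{"delta_pos":[0,0,0],"yaw":0},{"delta_pos":[0,0,0],"yaw":0},{"delta_pos":[0,0,0],"yaw":0},{"delta_pos":[0,0,0],"yaw":0},{"delta_pos":[0,0,0],"yaw":0},{"delta_pos":[0,0,0],"yaw":0},{"delta_pos":[0,0,0],"yaw":0},{"delta_pos":[0,0,0],"yaw":0}]' 255
python3 go.py 552.8 359 46 0
python3 -m handwheel '[{"delta_pos":[0,-40,0],"yaw":0},{"delta_pos":[0,-60,0],"yaw":0},{"delta_pos":[0,-80,0],"yaw":0},{"delta_pos":[0,-80,0],"yaw":0},{"delta_pos":[0,-80,0],"yaw":0}]' 255
python3 ms.py 13 wrist
python3 go.py 552.8 359 126 0
```

```text
time: 16.35
tool_pos: [0.6402, 0.2015, 0.0483]
ee_rot: [-1.57, -0.005, 0.0]
wrist_force: [-0.0, -0.1, 0.8]
width: 0.0939
time: 17.15
tool_pos: [0.6383, 0.2011, 0.0455]
ee_rot: [-1.571, 0.0, -0.0]
wrist_force: [-2.2, -1.0, 1.1]
width: 0.0594
t 17.15 pos [638.3 201.1  45.5] rot [-9.001e+01  2.000e-02 -0.000e+00] w 59.4 F [-2.2 -1.   1.1] j [ 0.22  0.42  1.28 -0.    1.44  0.22]
delta [-85.5  -0.5 157.9] yaw -0.0
time: 17.65
tool_pos: [0.6382, 0.201, 0.1242]
ee_rot: [-1.571, 0.001, -0.0]
wrist_force: [0.1, 0.1, -3.8]
width: 0.0593
t 17.7 pos [637.6 200.9 123.1] rot [-90.05   0.18  -0.  ] w 59.7 F [ 0.7 -0.8 -3.9] j [ 0.22  0.38  1.18 -0.    1.58  0.22]
delta [-84.8  -2.7 158.1] yaw -0.0
```

View pics/wrist13.png

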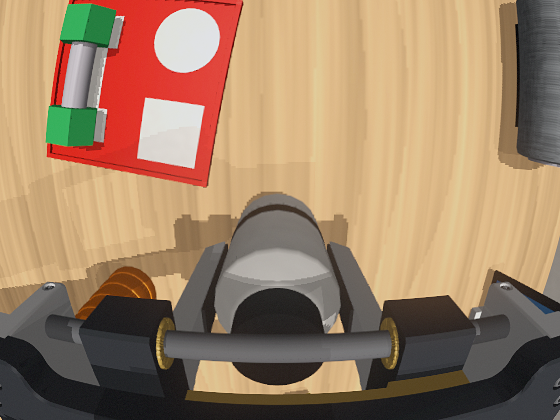

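```bash
python3 -m handwheel '[{"delta_pos":[-85,0,158],"yaw":0},{"delta_pos":[-85,0,158],"yaw":0},{"delta_pos":[-85,0,158],"yaw":0},{"delta_pos":[-85,0,158],"yaw":0},{"delta_pos":[-85,20,158],"yaw":0},{"delta_pos":[-85,50,158],"yaw":0},{"delta_pos":[-85,62,158],"yaw":0},{"delta_pos":[-85,62,158],"yaw":0},{"delta_pos":[-85,62,158],"yaw":0},{"delta_pos":[-85,62,158],"yaw":0}]' 255
python3 ms.py 14 wrist side
python3 go.py 552.8 359 49.5 0
```

```text
time: 18.7
tool_pos: [0.5547, 0.3593, 0.0651]
ee_rot: [-1.569, -0.003, -0.001]
wrist_force: [-0.4, 0.8, -3.1]
width: 0.0596
t 18.8 pos [554.7 359.4  65.4] rot [-8.991e+01 -1.700e-01 -3.000e-02] w 59.6 F [-0.2 -0.5 -3.3] j [ 0.49  0.39  1.28 -0.    1.46  0.49]
delta [-2.  15.9 -0.4] yaw -0.0
```

View pics/side14.png

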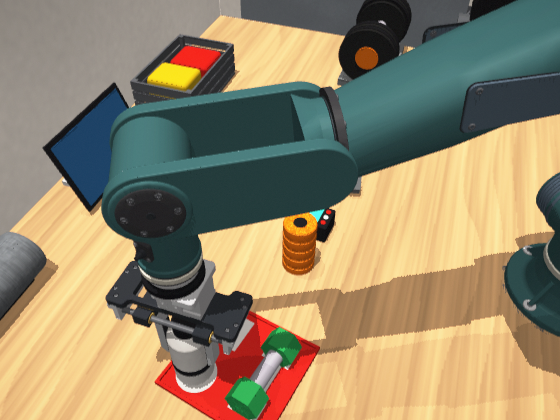

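View pics/wrist14.png

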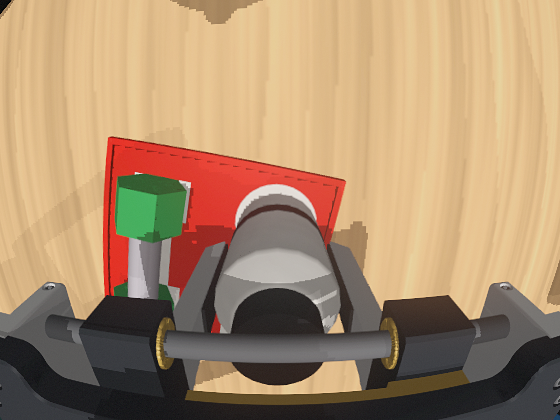

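```bash
python3 -m handwheel '[{"delta_pos":[0,5,0],"yaw":0},{"delta_pos":[0,10,0],"yaw":0},{"delta_pos":[0,13,0],"yaw":0},{"delta_pos":[0,13,0],"yaw":0},{"delta_pos":[0,13,0],"yaw":0},{"delta_pos":[0,13,0],"yaw":0}]' 255
python3 go.py 552.8 359 49.5 0;python3 go.py 552.8 359 49.5 0
```

```text
time: 19.4
tool_pos: [0.5535, 0.3591, 0.0503]
ee_rot: [-1.571, 0.0, 0.0]
wrist_force: [1.1, 0.9, -3.7]
width: 0.0597
t 19.4 pos [553.5 359.1  50.3] rot [-9.001e+01  1.000e-02  0.000e+00] w 59.7 F [ 1.1  0.9 -3.7] j [ 0.49  0.4   1.3  -0.    1.44  0.49]
delta [-0.7  0.8 -0.1] yaw 0.0
t 19.4 pos [553.5 359.1  50.3] rot [-9.001e+01  1.000e-02  0.000e+00] w 59.7 F [ 1.1  0.9 -3.7] j [ 0.49  0.4   1.3  -0.    1.44  0.49]
delta [-0.7  0.8 -0.1] yaw 0.0
```

```bash
python3 -m handwheel '[{"delta_pos":[-1,1,0],"yaw":0},{"delta_pos":[-1,1,0],"yaw":0},{"delta_pos":[-1,1,0],"yaw":0}]' 255
python3 -m handwheel '[{"delta_pos":[0,0,0],"yaw":0},{"delta_pos":[0,0,0],"yaw":0},{"delta_pos":[0,0,0],"yaw":0},{"delta_pos":[0,0,0],"yaw":0},{"delta_pos":[0,-30,0],"yaw":0},{"delta_pos":[0,-75,0],"yaw":0},{"delta_pos":[0,-120,0],"yaw":0},{"delta_pos":[0,-155,0],"yaw":0},{"delta_pos":[0,-155,0],"yaw":0},{"delta_pos":[0,-155,0],"yaw":0}]' 38
python3 ms.py 15 wrist
python3 go.py 462 -40 204 -5.5
```

```text
time: 19.7
tool_pos: [0.5525, 0.3592, 0.0496]
ee_rot: [-1.571, -0.0, 0.0]
wrist_force: [0.5, -0.2, -3.3]
width: 0.0597
time: 20.7
tool_pos: [0.5529, 0.3593, 0.2056]
ee_rot: [-1.57, -0.002, 0.0]
wrist_force: [0.6, -0.4, -1.3]
width: 0.0801
t 20.75 pos [552.2 358.9 203.3] rot [-9.005e+01  7.000e-02 -0.000e+00] w 80.2 F [-0.2  0.4 -0.5] j [ 0.49  0.33  1.08 -0.    1.73  0.49]
delta [-9.020e+01 -2.000e-01 -3.989e+02] yaw 0.096
```

View pics/wrist15.png

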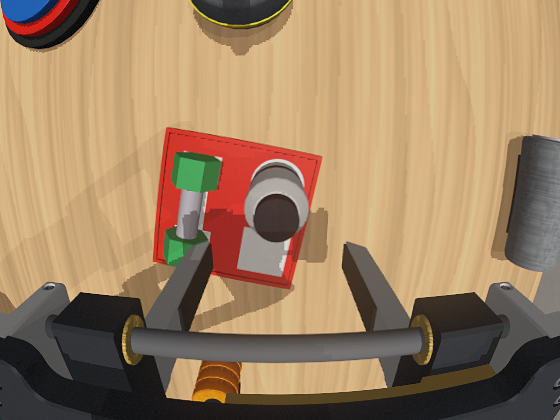

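```bash
python3 -m handwheel '[{"delta_pos":[-90,0,-375],"yaw":0.096},{"delta_pos":[-90,0,-375],"yaw":0.096},{"delta_pos":[-90,0,-375],"yaw":0.096},{"delta_pos":[-90,0,-375],"yaw":0.096},{"delta_pos":[-90,0,-375],"yaw":0.096},{"delta_pos":[-90,0,-375],"yaw":0.096},{"delta_pos":[-90,0,-375],"yaw":0.096},{"delta_pos":[-90,0,-375],"yaw":0.096},{"delta_pos":[-90,0,-375],"yaw":0.096},{"delta_pos":[-90,0,-375],"yaw":0.096},{"delta_pos":[-90,0,-375],"yaw":0.096},{"delta_pos":[-90,0,-375],"yaw":0.096}]' 0
python3 ms.py 16 wrist
python3 go.py 462 4 24 -5.5
```

```text
time: 21.95
tool_pos: [0.4625, -0.0146, 0.2037]
ee_rot: [-1.57, 0.001, -0.094]
wrist_force: [-0.1, 0.3, 0.2]
width: 0.0937
t 22.0 pos [462.6 -14.7 203.9] rot [-8.999e+01  6.000e-02 -5.370e+00] w 93.9 F [-0.8  0.3  0.2] j [-0.15 -0.11  1.57  0.    1.68 -0.06]
delta [ -2.2 179.9  18.5] yaw 0.002
```

View pics/wrist16.png

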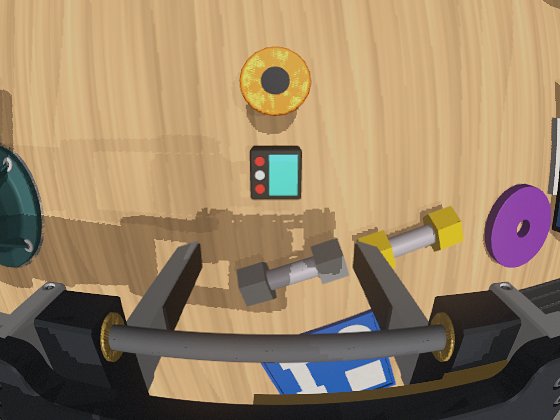

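```bash
cat > m5.py <<'E'
from h import *
s=snap("wrist"); H=hsv(s);V=H[...,2]
m=np.zeros_like(V); a=(V<85).astype(np.uint8)*255
a|=mask(s,(80,60,90),(100,255,255))
m[140:210,240:312]=a[140:210,240:312]
c=blobs(m,500)[0]; print(c.min(0),c.max(0))
r=cv2.minAreaRect((cast(s,c,.042)[:,:2]*1000).astype(np.float32)); print("timer",np.round(r[0],1),np.round(r[1],1),r[2])
d=blobs(mask(s,(80,60,90),(100,255,255))[:230],200)[0]; r=cv2.minAreaRect((cast(s,d,.042)[:,:2]*1000).astype(np.float32)); print("disp",np.round(r[0],1),np.round(r[1],1),r[2])
b=blobs(cv2.inRange(V,0,110)[60:100,255:295],100)
for k in b: print("hole",(cast(s,k.mean(0)+[255,60],.11)*1000).round(1))
print(V[140:160,277], V[190:208,277])
E
python3 m5.py
```

```text
[250 146] [301 198]
timer [462.    7.3] [56.4 54.3] 84.6104736328125
disp [469.5   4. ] [44.5 31.2] 84.76568603515625
hole [[470.4  97.1 110. ]]
[214 214 214 216 216 151  39  51  50  54  64  76  75  75 152 221 216 215
 215 215] [212 212 213 216 197 119  69  63  55 162 204 201 201 201 201 202 201 201]
```

Run:
```python
from h import *
s=snap("wrist")
for uv in ((277,150),(277,198.7),(277,145.5),(259.5,161),(259.5,175),(259.5,188.5),(249.5,175),(301.5,175)): print(uv,(cast(s,uv,.042)*1000).round(1))
```

```text
(277, 150) [[466.1  30.7  42. ]]
(277, 198.7) [[461.2 -21.9  42. ]]
(277, 145.5) [[466.6  35.5  42. ]]
(259.5, 161) [[446.7  20.9  42. ]]
(259.5, 175) [[445.1   5.9  42. ]]
(259.5, 188.5) [[443.5  -8.9  42. ]]
(249.5, 175) [[434.4   6.9  42. ]]
(301.5, 175) [[489.6   1.7  42. ]]
```

```bash
python3 -m handwheel '[{"delta_pos":[-2.4,20,19],"yaw":0},{"delta_pos":[-2.4,60,19],"yaw":0},{"delta_pos":[-2.4,105,19],"yaw":0},{"delta_pos":[-2.4,145,19],"yaw":0},{"delta_pos":[-2.4,175,19],"yaw":0},{"delta_pos":[-2.4,190,19],"yaw":0},{"delta_pos":[-2.4,197,19],"yaw":0},{"delta_pos":[-2.4,197,19],"yaw":0},{"delta_pos":[-2.4,197,19],"yaw":0},{"delta_pos":[-2.4,197,19],"yaw":0},{"delta_pos":[-2.4,197,19],"yaw":0}]' 0
python3 ms.py 17 wrist
python3 go.py 462 4.4 6 -5.5
```

```text
time: 23.2
tool_pos: [0.463, 0.0031, 0.0087]
ee_rot: [-1.571, -0.003, -0.096]
wrist_force: [-0.3, 0.1, 0.9]
width: 0.0943
t 23.25 pos [462.8   3.2   8.5] rot [-90.01  -0.12  -5.5 ] w 93.9 F [0.9 0.6 0.6] j [-0.12  0.02  1.85 -0.    1.27 -0.02]
delta [-0.9  2.5  1.2] yaw -0.0
```

View pics/wrist17.png

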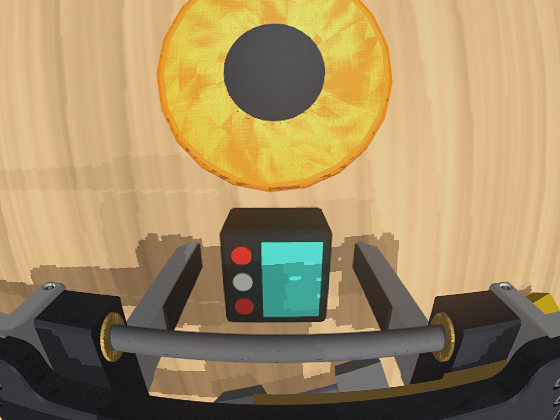

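```bash
python3 -m handwheel '[{"delta_pos":[0,1,1],"yaw":0},{"delta_pos":[0,1,1],"yaw":0},{"delta_pos":[0,1,1],"yaw":0},{"delta_pos":[0,1,1],"yaw":0},{"delta_pos":[0,1,1],"yaw":0},{"delta_pos":[0,1,1],"yaw":0},{"delta_pos":[0,1,1],"yaw":0},{"delta_pos":[0,1,1],"yaw":0},{"delta_pos":[0,1,1],"yaw":0}]' 255
python3 go.py 534.9 270.8 170 -11.55
python3 -m handwheel '[{"delta_pos":[0,-40,0],"yaw":0},{"delta_pos":[0,-85,0],"yaw":0},{"delta_pos":[0,-130,0],"yaw":0},{"delta_pos":[0,-165,0],"yaw":0},{"delta_pos":[0,-165,0],"yaw":0},{"delta_pos":[0,-165,0],"yaw":0}]' 255
python3 ms.py 18 wrist;python3 go.py 534.9 270.8 170 -11.55
```

```text
time: 24.15
tool_pos: [0.462, 0.0042, 0.0064]
ee_rot: [-1.571, 0.0, -0.096]
wrist_force: [0.8, -0.4, -1.4]
width: 0.0559
t 24.15 pos [462.    4.2   6.4] rot [-90.    0.   -5.5] w 55.9 F [ 0.8 -0.4 -1.4] j [-0.11  0.02  1.85 -0.    1.27 -0.02]
delta [  47.  -163.6  272.3] yaw 0.106
time: 24.75
tool_pos: [0.4621, 0.0042, 0.1714]
ee_rot: [-1.571, -0.001, -0.096]
wrist_force: [-0.8, 0.5, -2.3]
width: 0.0558
t 24.8 pos [461.1   4.4 169.8] rot [-90.     0.15  -5.5 ] w 55.9 F [ 0.6  0.3 -2.4] j [-0.11 -0.1   1.63 -0.    1.62 -0.02]
delta [ 47.9  -0.3 272.3] yaw 0.106
```

View pics/wrist18.png

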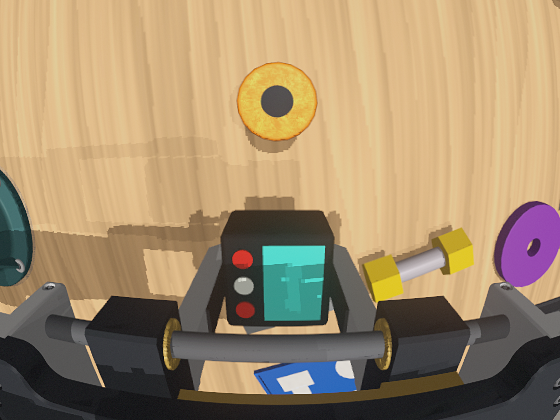

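Run:
```python
from h import *
s=snap("wrist"); o=robot.get_obs(); tp=np.array(o['tool_pos']); yw=o['ee_rot'][2]
V=hsv(s)[...,2]; print(V[205:250:2,258], V[316:332,250])
for uv in ((258,238),(250,325),(244,286),(242.5,259),(245,310.5),(226,290),(330,290),(294,284)):
    p=(cast(s,uv,tp[2]+.0356)[0]-tp)*1000; print(uv,round(p[0]*np.cos(yw)+p[1]*np.sin(yw),1),round(-p[0]*np.sin(yw)+p[1]*np.cos(yw),1))
```

```text
[144 143 128  58  59  58  58  57  53  55  53  50  52  49  55  53  54  60
  58  58  59  57  58] [138  77  41  43  40  40  42  41  42  41  81 106 103 105 105 104]
(258, 238) -9.1 26.3
(250, 325) -14.7 -25.3
(244, 286) -16.8 -0.2
(242.5, 259) -17.0 15.2
(245, 310.5) -17.0 -15.5
(226, 290) -26.3 -2.9
(330, 290) 27.2 -2.8
(294, 284) 8.5 1.1
```

```bash
python3 -m handwheel '[{"delta_pos":[47,0,272.5],"yaw":0.106},{"delta_pos":[47,0,272.5],"yaw":0.106},{"delta_pos":[47,0,272.5],"yaw":0.106},{"delta_pos":[47,0,272.5],"yaw":0.106},{"delta_pos":[47,0,272.5],"yaw":0.106},{"delta_pos":[47,0,272.5],"yaw":0.106},{"delta_pos":[47,0,272.5],"yaw":0.106},{"delta_pos":[47,0,272.5],"yaw":0.106},{"delta_pos":[47,0,272.5],"yaw":0.106},{"delta_pos":[47,0,272.5],"yaw":0.106},{"delta_pos":[47,0,272.5],"yaw":0.106},{"delta_pos":[47,0,272.5],"yaw":0.106}]' 255
python3 ms.py 19 wrist;python3 go.py 534.9 270.8 170 -11.55
```

```text
time: 26.05
tool_pos: [0.5351, 0.2702, 0.1718]
ee_rot: [-1.571, -0.001, -0.203]
wrist_force: [0.4, 0.2, -1.2]
width: 0.0556
t 26.1 pos [535.1 270.4 171.8] rot [-8.999e+01 -3.000e-02 -1.163e+01] w 55.7 F [-0.1  0.1 -1.7] j [ 0.37  0.21  1.3  -0.    1.63  0.58]
delta [-0.2  1.8  0.4] yaw -0.001
```

View pics/wrist19.png

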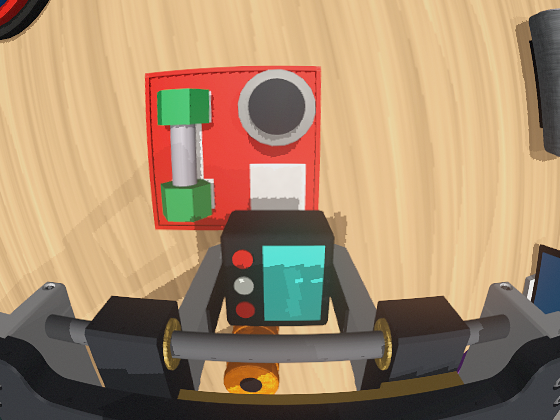

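```bash
python3 -m handwheel '[{"delta_pos":[0,40,0],"yaw":0},{"delta_pos":[0,85,0],"yaw":0},{"delta_pos":[0,125,0],"yaw":0},{"delta_pos":[0,145,0],"yaw":0},{"delta_pos":[0,150,0],"yaw":0},{"delta_pos":[0,150,0],"yaw":0},{"delta_pos":[0,150,0],"yaw":0},{"delta_pos":[0,150,0],"yaw":0},{"delta_pos":[0,150,0],"yaw":0}]' 255
python3 ms.py 20 wrist;python3 go.py 534.9 270.8 10.4 -11.55
```

```text
time: 27.0
tool_pos: [0.5361, 0.2715, 0.0234]
ee_rot: [-1.569, -0.003, -0.202]
wrist_force: [-0.1, 0.5, -2.5]
width: 0.0561
t 27.05 pos [535.9 271.3  23. ] rot [-89.92  -0.13 -11.57] w 55.8 F [ 1.2 -0.6 -1.1] j [ 0.37  0.3   1.5  -0.    1.35  0.58]
delta [-0.9 12.6 -0.7] yaw -0.0
```

View pics/wrist20.png

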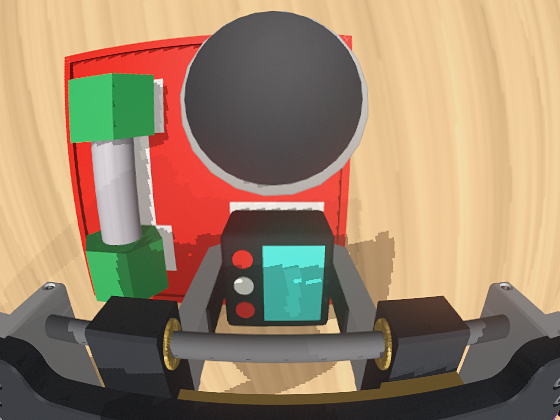

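```bash
python3 -m handwheel '[{"delta_pos":[0,5,0],"yaw":0},{"delta_pos":[0,9,0],"yaw":0},{"delta_pos":[0,11,0],"yaw":0},{"delta_pos":[0,11,0],"yaw":0},{"delta_pos":[0,11,0],"yaw":0},{"delta_pos":[0,11,0],"yaw":0}]' 255
python3 go.py 534.9 270.8 10.4 -11.55
```

```text
time: 27.65
tool_pos: [0.5348, 0.271, 0.0104]
ee_rot: [-1.571, 0.0, -0.202]
wrist_force: [-0.6, -0.0, 0.6]
width: 0.0557
t 27.65 pos [534.8 271.   10.4] rot [-9.001e+01  2.000e-02 -1.157e+01] w 55.7 F [-0.6 -0.   0.6] j [ 0.37  0.31  1.51 -0.    1.33  0.58]
delta [ 0.1  0.  -0.1] yaw -0.0
```

```bash
python3 -m handwheel '[{"delta_pos":[0,0,0],"yaw":0},{"delta_pos":[0,0,0],"yaw":0},{"delta_pos":[0,0,0],"yaw":0},{"delta_pos":[0,0,0],"yaw":0},{"delta_pos":[0,-20,0],"yaw":0},{"delta_pos":[0,-60,0],"yaw":0},{"delta_pos":[0,-105,0],"yaw":0},{"delta_pos":[0,-150,0],"yaw":0},{"delta_pos":[0,-195,0],"yaw":0},{"delta_pos":[0,-195,0],"yaw":0},{"delta_pos":[0,-195,0],"yaw":0}]' 60
python3 ms.py 21 wrist;python3 go.py 623 -96 204 -76
```

```text
time: 28.75
tool_pos: [0.5357, 0.2713, 0.2073]
ee_rot: [-1.569, -0.003, -0.202]
wrist_force: [0.4, 0.5, -0.7]
width: 0.072
t 28.8 pos [534.7 270.9 204.9] rot [-9.002e+01  2.000e-02 -1.157e+01] w 71.9 F [ 0.1  0.1 -1. ] j [ 0.37  0.2   1.25 -0.    1.7   0.58]
delta [ 160.1    1.  -341.7] yaw 1.124
```

View pics/wrist21.png

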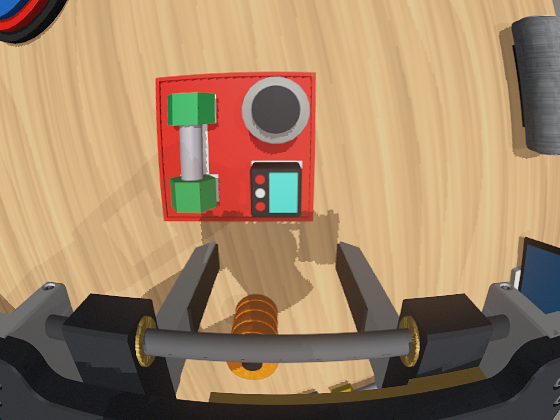

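Red kit looks good: the timer (276,190), bottle (276,108) and green dumbbell (192,153) all sit on their shapes. Next is the yellow dumbbell.

```bash
python3 -m handwheel '[{"delta_pos":[160,0,-342],"yaw":1.124},{"delta_pos":[160,0,-342],"yaw":1.124},{"delta_pos":[160,0,-342],"yaw":1.124},{"delta_pos":[160,0,-342],"yaw":1.124},{"delta_pos":[160,0,-342],"yaw":1.124},{"delta_pos":[160,0,-342],"yaw":1.124},{"delta_pos":[160,0,-342],"yaw":1.124},{"delta_pos":[160,0,-342],"yaw":1.124},{"delta_pos":[160,0,-342],"yaw":1.124},{"delta_pos":[160,0,-342],"yaw":1.124},{"delta_pos":[160,0,-342],"yaw":1.124},{"delta_pos":[160,0,-342],"yaw":1.124}]' 0
python3 ms.py 22 wrist;python3 go.py 623 -96 7 -76; python3 m4.py yellow
```

```text
time: 30.0
tool_pos: [0.6228, -0.0945, 0.2051]
ee_rot: [-1.571, 0.001, -1.323]
wrist_force: [-0.4, 0.4, -0.7]
width: 0.0941
t 30.05 pos [622.9 -94.5 205.4] rot [-9.001e+01  1.000e-02 -7.583e+01] w 94.0 F [ 1.   0.6 -1. ] j [-0.24  0.27  1.16  0.    1.71  1.08]
delta [  1.5 198.4  -0.2] yaw 0.003
[279. 229.] 137.0 [ 576.5 -109.5] [33.5 29.1]
[279. 147.] 188.0 [668.9 -85.2] [32.5 28. ]
mid [622.7 -97.3] len 95.6 axis 14.73
```

View pics/wrist22.png

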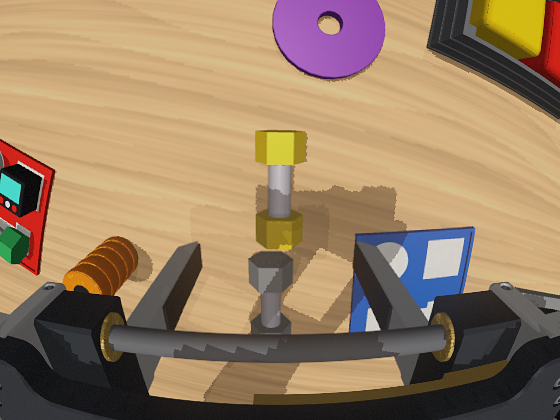

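```bash
python3 -m handwheel '[{"delta_pos":[2,40,0],"yaw":0},{"delta_pos":[2,85,0],"yaw":0},{"delta_pos":[2,130,0],"yaw":0},{"delta_pos":[2,170,0],"yaw":0},{"delta_pos":[2,190,0],"yaw":0},{"delta_pos":[2,199,0],"yaw":0},{"delta_pos":[2,199,0],"yaw":0},{"delta_pos":[2,199,0],"yaw":0},{"delta_pos":[2,199,0],"yaw":0},{"delta_pos":[2,199,0],"yaw":0},{"delta_pos":[2,199,0],"yaw":0}]' 0
python3 ms.py 23 wrist;python3 go.py 622.7 -96.8 7 -76
```

```text
time: 31.2
tool_pos: [0.6243, -0.0983, 0.0078]
ee_rot: [-1.569, -0.001, -1.326]
wrist_force: [0.2, -0.9, 0.8]
width: 0.094
t 31.25 pos [624.1 -98.3   7.4] rot [-8.992e+01 -5.000e-02 -7.597e+01] w 93.9 F [ 0.1 -0.3  0.6] j [-0.25  0.38  1.42 -0.    1.34  1.08]
delta [-1.7  0.4 -1. ] yaw 0.0
```

View pics/wrist23.png

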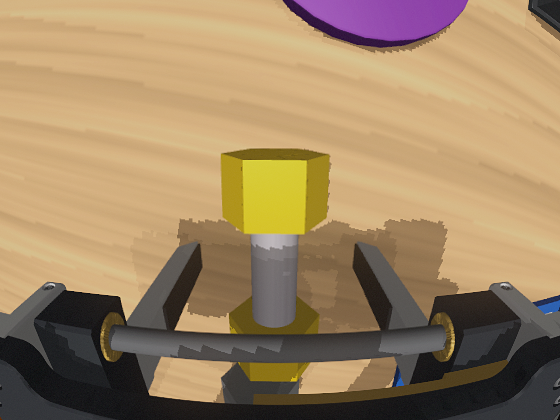

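```bash
python3 -m handwheel '[{"delta_pos":[-1.5,0,-1],"yaw":0},{"delta_pos":[-1.5,0,-1],"yaw":0},{"delta_pos":[-1.5,0,-1],"yaw":0},{"delta_pos":[-1.5,0,-1],"yaw":0},{"delta_pos":[-1.5,0,-1],"yaw":0},{"delta_pos":[-1.5,0,-1],"yaw":0},{"delta_pos":[-1.5,0,-1],"yaw":0},{"delta_pos":[-1.5,0,-1],"yaw":0},{"delta_pos":[-1.5,0,-1],"yaw":0},{"delta_pos":[-1.5,0,-1],"yaw":0},{"delta_pos":[-1.5,0,-1],"yaw":0}]' 255
python3 -m handwheel '[{"delta_pos":[0,-40,0],"yaw":0},{"delta_pos":[0,-85,0],"yaw":0},{"delta_pos":[0,-130,0],"yaw":0},{"delta_pos":[0,-165,0],"yaw":0},{"delta_pos":[0,-165,0],"yaw":0},{"delta_pos":[0,-165,0],"yaw":0},{"delta_pos":[0,-165,0],"yaw":0},{"delta_pos":[0,-165,0],"yaw":0}]' 255
python3 ms.py 24 wrist;python3 go.py 474.2 -334 170 16.35; python3 inhand.py yellow
```

```text
time: 32.35
tool_pos: [0.6223, -0.097, 0.0065]
ee_rot: [-1.571, -0.0, -1.326]
wrist_force: [-0.6, 1.1, 0.3]
width: 0.0252
time: 33.15
tool_pos: [0.6204, -0.0965, 0.167]
ee_rot: [-1.578, 0.003, -1.326]
wrist_force: [0.6, -0.9, -5.1]
width: 0.0255
t 33.2 pos [620.7 -96.5 167.7] rot [-90.32   0.17 -75.97] w 25.1 F [-0.6  0.5 -5.2] j [-0.24  0.28  1.23 -0.    1.65  1.08]
delta [ 194.9   -1.7 -199.7] yaw -1.611
thr 186.0 far head in tool (x,z) [-0.  48.8] [27.5 33. ] 0.06
```

View pics/wrist24.png

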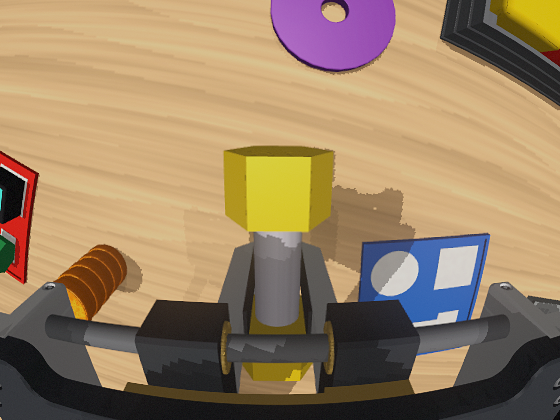

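```bash
python3 -m handwheel '[{"delta_pos":[195,0,-200],"yaw":-1.611},{"delta_pos":[195,0,-200],"yaw":-1.611},{"delta_pos":[195,0,-200],"yaw":-1.611},{"delta_pos":[195,0,-200],"yaw":-1.611},{"delta_pos":[195,0,-200],"yaw":-1.611},{"delta_pos":[195,0,-200],"yaw":-1.611},{"delta_pos":[195,0,-200],"yaw":-1.611},{"delta_pos":[195,0,-200],"yaw":-1.611},{"delta_pos":[195,0,-200],"yaw":-1.611},{"delta_pos":[195,0,-200],"yaw":-1.611},{"delta_pos":[195,0,-200],"yaw":-1.611},{"delta_pos":[195,0,-200],"yaw":-1.611}]' 255
python3 -m handwheel '[{"delta_pos":[0,0,0],"yaw":0},{"delta_pos":[0,0,0],"yaw":0},{"delta_pos":[0,0,0],"yaw":0}]' 255
python3 ms.py 25 wrist;python3 go.py 474.2 -334 170 16.35; python3 tray.py; python3 inhand.py yellow
```

```text
time: 34.45
tool_pos: [0.4751, -0.3343, 0.1706]
ee_rot: [-1.57, 0.001, 0.285]
wrist_force: [-0.3, 0.3, -4.2]
width: 0.0251
time: 34.75
tool_pos: [0.4755, -0.3345, 0.1713]
ee_rot: [-1.571, 0.0, 0.284]
wrist_force: [-1.0, -0.3, -4.9]
width: 0.0255
t 34.8 pos [ 475.5 -334.5  171.4] rot [-9.000e+01  1.000e-02  1.628e+01] w 25.3 F [ 1.1  0.4 -4.4] j [-0.71  0.17  1.35 -0.    1.63 -0.99]
delta [-1.1  1.4  0.8] yaw -0.001
[363. 150.] cent [ 552.9 -263.5] rect [ 553.1 -264. ] [63.1 63. ] 18.96
[359. 227.] cent [ 578.3 -349.4] rect [ 578.4 -349.6] [60.3 60.2] 16.46
[275. 242.] cent [ 489.7 -393.6] rect [ 493.3 -395.3] [49.  31.5] 16.37
[277. 138.] cent [ 458.6 -278.9] rect [ 458.6 -278.8] [46.8 15.1] 16.3
[332.   3.] cent [ 473.1 -118. ] rect [ 456.8 -124.8] [105.9  12.7] 19.31
[386.   6.] cent [530.  -98.4] rect [ 529.7 -100.2] [40.  18.5] 24.55
thr 192.0 far head in tool (x,z) [-0.2 49.5] [33.2 27.7] 89.99
```

View pics/wrist25.png

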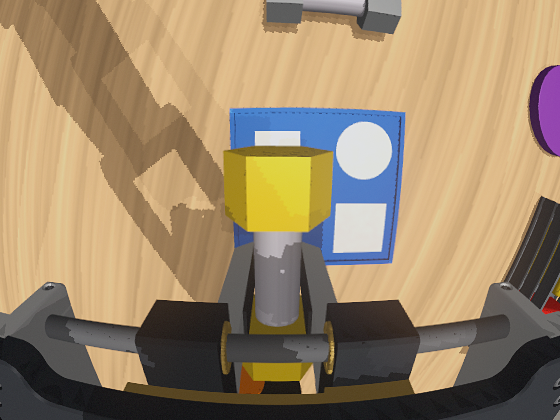

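```bash
python3 -m handwheel '[{"delta_pos":[-0.6,40,0.5],"yaw":-0.002},{"delta_pos":[-0.6,85,0.5],"yaw":-0.002},{"delta_pos":[-0.6,125,0.5],"yaw":-0.002},{"delta_pos":[-0.6,145,0.5],"yaw":-0.002},{"delta_pos":[-0.6,150,0.5],"yaw":-0.002},{"delta_pos":[-0.6,150,0.5],"yaw":-0.002},{"delta_pos":[-0.6,150,0.5],"yaw":-0.002},{"delta_pos":[-0.6,150,0.5],"yaw":-0.002},{"delta_pos":[-0.6,150,0.5],"yaw":-0.002},{"delta_pos":[-0.6,150,0.5],"yaw":-0.002},{"delta_pos":[-0.6,150,0.5],"yaw":-0.002}]' 255
python3 ms.py 26 wrist;python3 go.py 474.7 -334.2 10.4 16.4; python3 tray.py; python3 inhand.py yellow
```

```text
time: 36.0
tool_pos: [0.475, -0.3344, 0.0221]
ee_rot: [-1.572, -0.001, 0.287]
wrist_force: [-0.3, 0.9, -5.0]
width: 0.0252
t 36.05 pos [ 474.8 -334.3   21.8] rot [-9.003e+01 -2.000e-02  1.644e+01] w 25.2 F [-0.6  0.6 -4.8] j [-0.71  0.26  1.55 -0.    1.34 -1.  ]
delta [-0.1 11.4  0.2] yaw 0.001
[420. 177.] cent [ 552.8 -263.6] rect [ 553.1 -263.7] [63.1 63.2] 20.37
[408. 275.] cent [ 574.1 -331.7] rect [ 573.1 -331.6] [60.5 24.8] 13.26
[275. 242.] cent [ 472.6 -332.7] rect [ 475.1 -334. ] [27.9 18.6] 16.46
thr 196.0 far head in tool (x,z) [-0.2 49.4] [33.3 27.8] 89.98
```

View pics/wrist26.png

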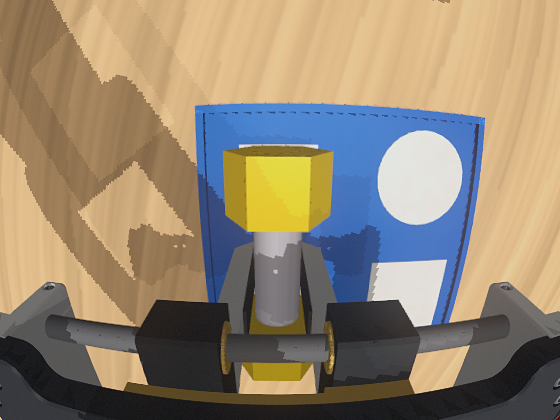

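```bash
python3 -m handwheel '[{"delta_pos":[0,5,0],"yaw":0},{"delta_pos":[0,9,0],"yaw":0},{"delta_pos":[0,11,0],"yaw":0},{"delta_pos":[0,11,0],"yaw":0},{"delta_pos":[0,11,0],"yaw":0},{"delta_pos":[0,11,0],"yaw":0},{"delta_pos":[0,11,0],"yaw":0}]' 255
python3 go.py 474.7 -334.2 10.4 16.4
```

```text
time: 36.85
tool_pos: [0.4747, -0.3342, 0.0105]
ee_rot: [-1.571, 0.0, 0.287]
wrist_force: [-0.4, 0.5, -3.2]
width: 0.0253
t 36.85 pos [ 474.7 -334.2   10.5] rot [-90.     0.    16.44] w 25.3 F [-0.4  0.5 -3.2] j [-0.71  0.27  1.56 -0.    1.31 -1.  ]
delta [0.  0.1 0. ] yaw 0.001
```

```bash
python3 -m handwheel '[{"delta_pos":[0,0,0],"yaw":0},{"delta_pos":[0,0,0],"yaw":0},{"delta_pos":[0,0,0],"yaw":0},{"delta_pos":[0,0,0],"yaw":0},{"delta_pos":[0,-20,0],"yaw":0},{"delta_pos":[0,-60,0],"yaw":0},{"delta_pos":[0,-105,0],"yaw":0},{"delta_pos":[0,-150,0],"yaw":0},{"delta_pos":[0,-195,0],"yaw":0},{"delta_pos":[0,-195,0],"yaw":0},{"delta_pos":[0,-195,0],"yaw":0}]' 119
python3 ms.py 27 wrist;python3 go.py 470.4 77 204 0
```

```text
time: 37.95
tool_pos: [0.4754, -0.3348, 0.2075]
ee_rot: [-1.574, -0.002, 0.287]
wrist_force: [-0.6, 0.1, 0.6]
width: 0.0502
t 38.0 pos [ 474.6 -334.1  205.2] rot [-90.     0.    16.44] w 50.5 F [ 0.6 -0.1 -0.3] j [-0.71  0.16  1.3  -0.    1.69 -1.  ]
delta [112.3   1.2 395.5] yaw 0.287
```

View pics/wrist27.png

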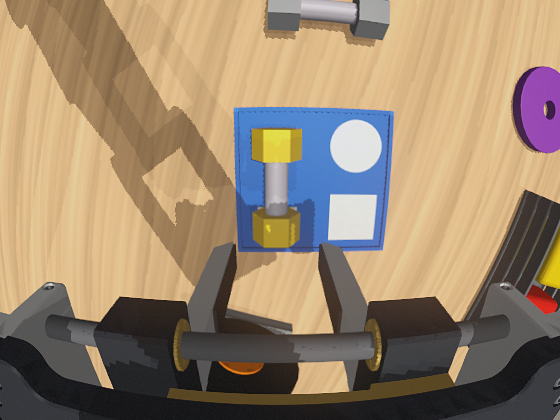

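Yellow is squarely on its shape at (276,188). Next is the roller.

```bash
python3 -m handwheel '[{"delta_pos":[112,0,395],"yaw":0.287},{"delta_pos":[112,0,395],"yaw":0.287},{"delta_pos":[112,0,395],"yaw":0.287},{"delta_pos":[112,0,395],"yaw":0.287},{"delta_pos":[112,0,395],"yaw":0.287},{"delta_pos":[112,0,395],"yaw":0.287},{"delta_pos":[112,0,395],"yaw":0.287},{"delta_pos":[112,0,395],"yaw":0.287},{"delta_pos":[112,0,395],"yaw":0.287},{"delta_pos":[112,0,395],"yaw":0.287},{"delta_pos":[112,0,395],"yaw":0.287},{"delta_pos":[112,0,395],"yaw":0.287}]' 0
python3 -m handwheel '[{"delta_pos":[0,0,0],"yaw":0},{"delta_pos":[0,0,0],"yaw":0},{"delta_pos":[0,0,0],"yaw":0}]' 0
python3 ms.py 28 wrist top;python3 go.py 470.4 97.1 56 0
```

```text
time: 39.2
tool_pos: [0.4703, 0.0747, 0.2047]
ee_rot: [-1.572, 0.001, -0.002]
wrist_force: [0.1, -0.0, 0.7]
width: 0.0941
time: 39.5
tool_pos: [0.4705, 0.0756, 0.2055]
ee_rot: [-1.571, -0.0, -0.001]
wrist_force: [1.0, 0.1, 0.1]
width: 0.0937
t 39.6 pos [470.4  75.9 205.6] rot [-9.e+01 -1.e-02 -5.e-02] w 94.2 F [1.  1.  0.1] j [ 0.04 -0.08  1.54 -0.    1.68  0.04]
delta [-1.000e-01  1.496e+02  2.120e+01] yaw -0.001
```

View pics/wrist28.png

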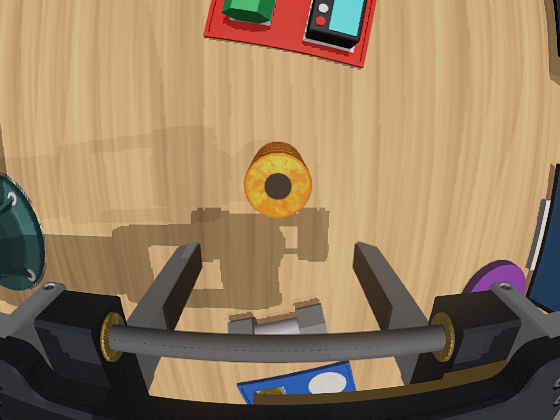

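View pics/top28.png

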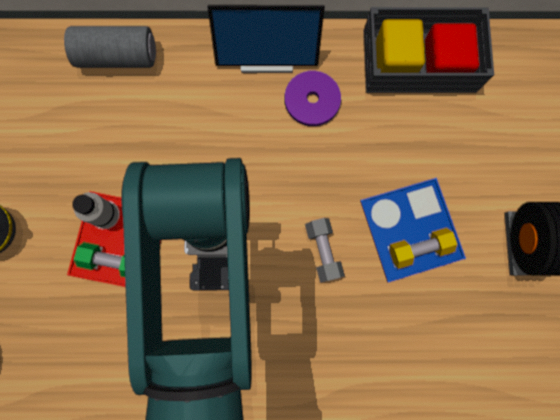

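```bash
python3 cap.py 110 278 186
python3 - <<'E'
from h import *
s=snap("wrist"); V=hsv(s)[...,2]; m=mask(s,(12,120,170),(32,255,255)); m[:140]=0;m[225:]=0
c=blobs(m,300)[0]; print(c.min(0),c.max(0)); p=cast(s,c,.11)[:,:2]*1000; print(((p.min(0)+p.max(0))/2).round(1),np.ptp(p,axis=0).round(1))
E
```

```text
[265 174  26  25 519] mid range [470.3  97.8] mean [470.3  97.8] size [21.6 21.3]
[244 153] [311 218]
[470.3  97.9] [58.2 57.7]
```

```bash
python3 -m handwheel '[{"delta_pos":[0,0,22],"yaw":0},{"delta_pos":[0,40,22],"yaw":0},{"delta_pos":[0,80,22],"yaw":0},{"delta_pos":[0,120,22],"yaw":0},{"delta_pos":[0,145,22],"yaw":0},{"delta_pos":[0,160,22],"yaw":0},{"delta_pos":[0,160,22],"yaw":0},{"delta_pos":[0,160,22],"yaw":0},{"delta_pos":[0,160,22],"yaw":0},{"delta_pos":[0,160,22],"yaw":0}]' 0
python3 -m handwheel '[{"delta_pos":[0,0,0],"yaw":0},{"delta_pos":[0,0,0],"yaw":0},{"delta_pos":[0,0,0],"yaw":0},{"delta_pos":[0,0,0],"yaw":0},{"delta_pos":[0,0,0],"yaw":0},{"delta_pos":[0,0,0],"yaw":0},{"delta_pos":[0,0,0],"yaw":0},{"delta_pos":[0,0,0],"yaw":0},{"delta_pos":[0,0,0],"yaw":0}]' 255
python3 go.py 552.8 -263.5 46 0
python3 -m handwheel '[{"delta_pos":[0,-40,0],"yaw":0},{"delta_pos":[0,-80,0],"yaw":0},{"delta_pos":[0,-80,0],"yaw":0},{"delta_pos":[0,-80,0],"yaw":0},{"delta_pos":[0,-80,0],"yaw":0}]' 255
python3 ms.py 29 wrist
python3 go.py 552.8 -263.5 126 0
```

```text
time: 40.7
tool_pos: [0.4715, 0.0984, 0.047]
ee_rot: [-1.571, -0.003, 0.0]
wrist_force: [-0.0, -0.2, 0.5]
width: 0.0939
time: 41.6
tool_pos: [0.4704, 0.0983, 0.0455]
ee_rot: [-1.571, -0.0, 0.0]
wrist_force: [0.4, -0.2, 0.3]
width: 0.0596
t 41.6 pos [470.4  98.3  45.5] rot [-9.001e+01 -1.000e-02  0.000e+00] w 59.6 F [ 0.4 -0.2  0.3] j [ 0.09  0.02  1.76 -0.    1.35  0.09]
delta [  82.4   -0.5 -361.8] yaw 0.0
time: 42.1
tool_pos: [0.4691, 0.0982, 0.1236]
ee_rot: [-1.571, 0.003, -0.0]
wrist_force: [0.0, -0.3, -2.1]
width: 0.0598
t 42.15 pos [468.9  98.2 123.3] rot [-90.03   0.24   0.  ] w 60.1 F [ 1.   0.1 -1.2] j [ 0.09 -0.04  1.66 -0.    1.52  0.09]
delta [  83.9   -2.9 -361.7] yaw 0.0
```

View pics/wrist29.png

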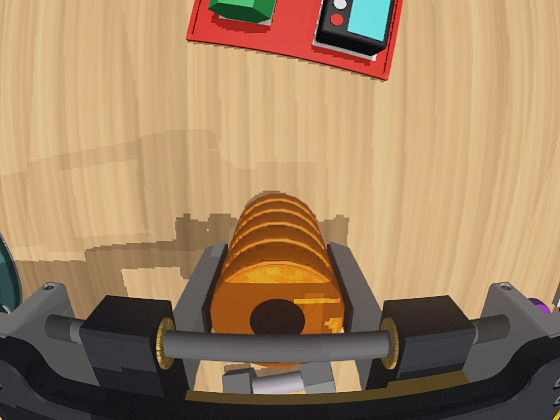

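```bash
python3 -m handwheel '[{"delta_pos":[82.4,0,-361.5],"yaw":0},{"delta_pos":[82.4,0,-361.5],"yaw":0},{"delta_pos":[82.4,0,-361.5],"yaw":0},{"delta_pos":[82.4,0,-361.5],"yaw":0},{"delta_pos":[82.4,0,-361.5],"yaw":0},{"delta_pos":[82.4,0,-361.5],"yaw":0},{"delta_pos":[82.4,0,-361.5],"yaw":0},{"delta_pos":[82.4,0,-361.5],"yaw":0},{"delta_pos":[82.4,0,-361.5],"yaw":0},{"delta_pos":[82.4,40,-361.5],"yaw":0},{"delta_pos":[82.4,62,-361.5],"yaw":0},{"delta_pos":[82.4,62,-361.5],"yaw":0}]' 255
python3 -m handwheel '[{"delta_pos":[0,0,0],"yaw":0},{"delta_pos":[0,0,0],"yaw":0},{"delta_pos":[0,0,0],"yaw":0}]' 255
python3 ms.py 30 wrist top
python3 go.py 552.8 -263.2 49.5 0
```

```text
time: 43.35
tool_pos: [0.549, -0.2597, 0.0574]
ee_rot: [-1.564, 0.01, 0.001]
wrist_force: [-0.7, 0.9, -1.5]
width: 0.0595
time: 43.65
tool_pos: [0.5539, -0.2634, 0.0657]
ee_rot: [-1.573, -0.003, 0.001]
wrist_force: [0.4, -0.4, -1.5]
width: 0.0594
t 43.75 pos [ 553.6 -263.5   65.2] rot [-9.009e+01 -1.400e-01  1.000e-02] w 59.4 F [ 0.1 -0.9 -2.4] j [-0.54  0.29  1.42 -0.    1.43 -0.54]
delta [-0.8 15.7  0.3] yaw 0.0
```

View pics/wrist30.png

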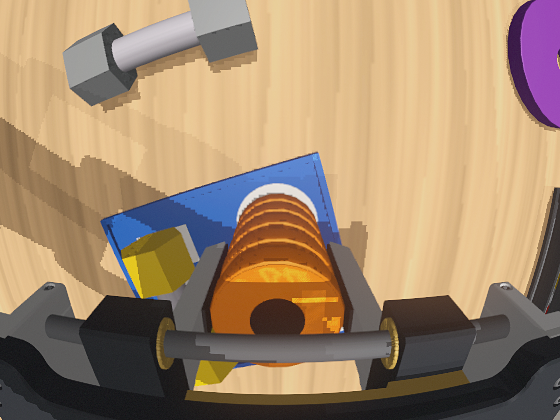

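```bash
python3 -m handwheel '[{"delta_pos":[-0.5,5,0],"yaw":0},{"delta_pos":[-0.5,11,0],"yaw":0},{"delta_pos":[-0.5,15,0],"yaw":0},{"delta_pos":[-0.5,15,0],"yaw":0},{"delta_pos":[-0.5,15,0],"yaw":0},{"delta_pos":[-0.5,15,0],"yaw":0},{"delta_pos":[-0.5,15,0],"yaw":0}]' 255
python3 go.py 552.8 -263.2 49.5 0
```

```text
time: 44.45
tool_pos: [0.552, -0.2631, 0.0492]
ee_rot: [-1.571, 0.0, 0.0]
wrist_force: [-3.0, 1.4, 5.9]
width: 0.0593
t 44.45 pos [ 552.  -263.1   49.2] rot [-8.999e+01  2.000e-02  0.000e+00] w 59.3 F [-3.   1.4  5.9] j [-0.54  0.3   1.44 -0.    1.41 -0.54]
delta [ 0.8 -0.3 -0.1] yaw 0.0
```

```bash
python3 -m handwheel '[{"delta_pos":[0.5,-0.7,0],"yaw":0},{"delta_pos":[0.5,-0.7,0],"yaw":0},{"delta_pos":[0.5,-0.7,0],"yaw":0}]' 255
python3 -m handwheel '[{"delta_pos":[0,0,0],"yaw":0},{"delta_pos":[0,0,0],"yaw":0},{"delta_pos":[0,0,0],"yaw":0},{"delta_pos":[0,0,0],"yaw":0},{"delta_pos":[0,-30,0],"yaw":0},{"delta_pos":[0,-75,0],"yaw":0},{"delta_pos":[0,-120,0],"yaw":0},{"delta_pos":[0,-155,0],"yaw":0},{"delta_pos":[0,-155,0],"yaw":0},{"delta_pos":[0,-155,0],"yaw":0}]' 55
python3 -m handwheel '[{"delta_pos":[-20,0,-60],"yaw":0},{"delta_pos":[-20,0,-60],"yaw":0},{"delta_pos":[-20,0,-60],"yaw":0},{"delta_pos":[-20,0,-60],"yaw":0},{"delta_pos":[-20,0,-60],"yaw":0}]' 55
python3 ms.py 31 wrist side
python3 go.py 350 0 250 0
```

```text
time: 44.75
tool_pos: [0.5527, -0.2633, 0.0492]
ee_rot: [-1.571, 0.0, -0.0]
wrist_force: [-1.9, -0.1, 3.7]
width: 0.0599
time: 45.75
tool_pos: [0.5532, -0.2634, 0.2051]
ee_rot: [-1.572, -0.002, 0.0]
wrist_force: [-0.2, -0.3, -0.4]
width: 0.0736
time: 46.25
tool_pos: [0.5329, -0.3219, 0.2033]
ee_rot: [-1.569, 0.001, 0.001]
wrist_force: [-0.3, -0.7, -0.6]
width: 0.0737
t 46.35 pos [ 533.1 -322.   204. ] rot [-8.997e+01  1.000e-02  8.000e-02] w 73.6 F [-0.1 -0.3 -0. ] j [-0.63  0.25  1.19  0.    1.71 -0.64]
delta [-182.7  -45.8  322.3] yaw 0.001
```

View pics/wrist31.png

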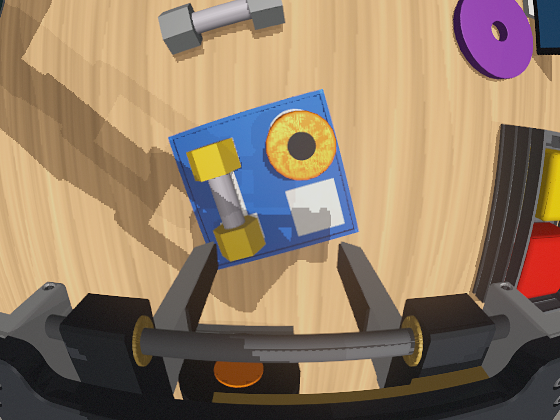

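View pics/side31.png

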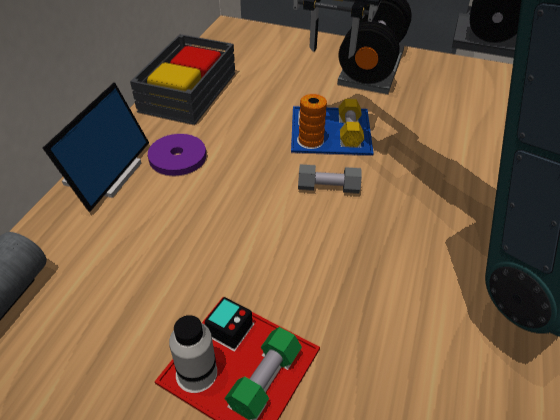

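```bash
python3 -m handwheel '[{"delta_pos":[-180,-40,320],"yaw":0},{"delta_pos":[-180,-40,320],"yaw":0},{"delta_pos":[-180,-40,320],"yaw":0},{"delta_pos":[-180,-40,320],"yaw":0},{"delta_pos":[-180,-40,320],"yaw":0},{"delta_pos":[-180,-40,320],"yaw":0},{"delta_pos":[-180,-40,320],"yaw":0},{"delta_pos":[-180,-40,320],"yaw":0},{"delta_pos":[-180,-40,320],"yaw":0},{"delta_pos":[-180,-40,320],"yaw":0},{"delta_pos":[-180,-40,320],"yaw":0}]' 55
cat > fin.py <<'E'
from h import *
s=snap("top","top32"); H=hsv(s); V=H[...,2]
im=s["image"]; a=cv2.resize(im[175:300,55:180],None,fx=3.2,fy=3.2,interpolation=cv2.INTER_CUBIC); b=cv2.resize(im[170:295,350:475],None,fx=3.2,fy=3.2,interpolation=cv2.INTER_CUBIC); cv2.imwrite("pics/fin32.png",np.hstack([a,b])[:,:,::-1])
def win(m,b):
    w=np.zeros_like(m);u0,v0,u1,v1=b; w[v0:v1,u0:u1]=m[v0:v1,u0:u1]; return w
def tof(p,o,yaw):
    d=np.array(p)-o; c,q=np.cos(np.radians(yaw)),np.sin(np.radians(yaw)); return np.round([c*d[0]+q*d[1],-q*d[0]+c*d[1]],1)
T={"red":(np.array([497.2,325.4]),-11.55),"blue":(np.array([519.5,-320.7]),16.35)}
for nm,b,lo,hi,t in (("green",(65,185,175,295),(45,100,30),(80,255,255),"red"),("yellow",(355,175,470,285),(22,150,60),(32,255,255),"blue")):
    m=win(mask(s,lo,hi),b)
    if nm=="yellow": m[:228]=0
    P=[]
    for c in blobs(m,60)[:2]:
        mm=np.zeros_like(m); cv2.fillPoly(mm,[c.reshape(-1,1,2)],255); mm&=m
        th,_=cv2.threshold(V[mm>0].reshape(-1,1),0,255,cv2.THRESH_OTSU)
        k=blobs(((mm>0)&(V>th)).astype(np.uint8)*255,20)[0]; r=cv2.minAreaRect((cast(s,k,.052)[:,:2]*1000).astype(np.float32)); P.append(np.array(r[0])); print(nm,np.round(r[0],1),np.round(r[1],1))
    d=P[0]-P[1]; print(nm,"in tray",tof((P[0]+P[1])/2,*T[t]),"len",np.hypot(*d).round(1),"axis rel tray y",((np.degrees(np.arctan2(d[1],d[0]))-T[t][1]-90+90)%180-90).round(1))
c=blobs(win(mask(s,(85,80,90),(100,255,255)),(100,185,175,260)),30)[0]; r=cv2.minAreaRect((cast(s,c,.046)[:,:2]*1000).astype(np.float32)); print("disp in tray",tof(r[0],*T["red"]),np.round(r[1],1),r[2],"(disp sits ~+8,0 from centre)")
m=win(cv2.inRange(V,0,60),(70,185,110,225)); c=blobs(m,60)[0]; e,r=cv2.minEnclosingCircle(cast(s,c,.134)[:,:2].astype(np.float32)*1000); print("cap in tray",tof(e,*T["red"]),round(r,1))
m=win(cv2.inRange(V,0,95),(375,190,405,225)); 
for c in blobs(m,20): e,r=cv2.minEnclosingCircle(cast(s,c,.114)[:,:2].astype(np.float32)*1000); print("roller hole in tray",tof(e,*T["blue"]),round(r,1))
m=mask(s,(10,150,140),(32,255,255)); c=blobs(win(m,(355,180,420,232)),60)[0]; e,r=cv2.minEnclosingCircle(cast(s,c,.114)[:,:2].astype(np.float32)*1000); print("roller top in tray",tof(e,*T["blue"]),round(r,1))
E
python3 fin.py; python3 go.py 350 0 250 0
```

```text
time: 47.45
tool_pos: [0.3531, -0.0037, 0.2439]
ee_rot: [-1.571, 0.0, -0.001]
wrist_force: [0.2, -0.2, -0.6]
width: 0.074
green [441.3 287.8] [33.5 29.3]
green [462.  381.5] [33.4 28.6]
green in tray [-46.5  -0. ] len 96.0 axis rel tray y -0.9
yellow [ 462.5 -287. ] [29.7 32.9]
yellow [ 488.9 -379.1] [29.  32.8]
yellow in tray [-45.5   0.5] len 95.9 axis rel tray y -0.4
disp in tray [ 57.4 -44.3] [46.2 32.6] 78.37962341308594 (disp sits ~+8,0 from centre)
cap in tray [47.6 39.3] 21.5
roller hole in tray [27.7 71.8] 30.8
roller hole in tray [48.9 44.7] 10.8
roller top in tray [48.6 45.7] 28.6
t 47.5 pos [353.1  -3.9 243.7] rot [-9.001e+01  6.000e-02 -7.000e-02] w 73.6 F [-0.9 -0.1  0.1] j [-0.17 -0.37  1.69 -0.    1.81 -0.17]
delta [-3.1 -6.3  3.9] yaw -0.001
```

```bash
sleep 1
```

```text
(no output)
```

View pics/fin32.png

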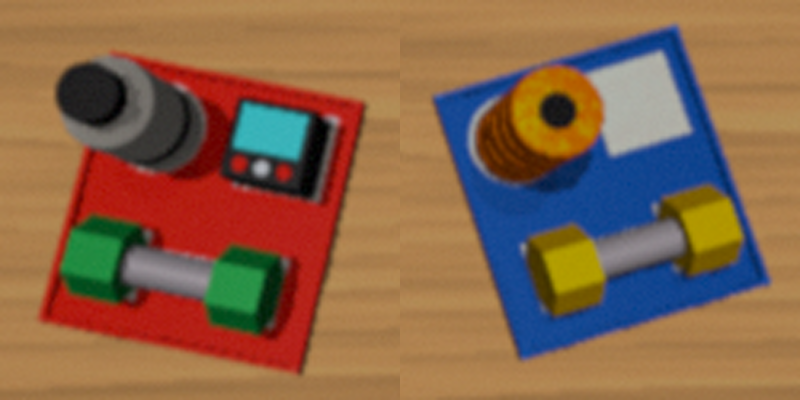

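View pics/top32.png

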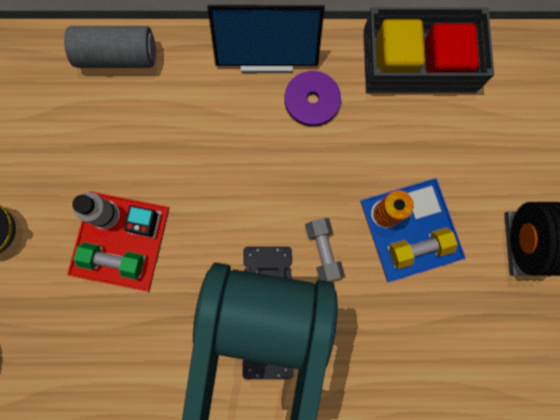

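```bash
python3 go.py 535 271 245 -11.57; python3 -m handwheel '[{"delta_pos":[182,0,275],"yaw":0.2},{"delta_pos":[182,0,275],"yaw":0.2},{"delta_pos":[182,0,275],"yaw":0.2},{"delta_pos":[182,0,275],"yaw":0.2},{"delta_pos":[182,0,275],"yaw":0.2},{"delta_pos":[182,0,275],"yaw":0.2},{"delta_pos":[182,0,275],"yaw":0.2},{"delta_pos":[182,0,275],"yaw":0.2},{"delta_pos":[182,0,275],"yaw":0.2},{"delta_pos":[182,0,275],"yaw":0.2},{"delta_pos":[182,0,275],"yaw":0.2},{"delta_pos":[182,0,275],"yaw":0.2}]' 55
python3 - <<'E'
from h import *
s=snap("wrist"); cv2.imwrite("pics/w33.png",cv2.resize(s["image"][40:240,130:350,::-1],None,fx=3,fy=3,interpolation=cv2.INTER_CUBIC))
print("cam",cam(s)[2])
E
```

```text
t 47.5 pos [353.1  -3.9 243.7] rot [-9.001e+01  6.000e-02 -7.000e-02] w 73.6 F [-0.9 -0.1  0.1] j [-0.17 -0.37  1.69 -0.    1.81 -0.17]
delta [181.5  -1.5 275.1] yaw 0.201
time: 48.7
tool_pos: [0.5346, 0.2707, 0.2452]
ee_rot: [-1.57, -0.001, -0.202]
wrist_force: [0.1, -0.5, 0.4]
width: 0.0737
cam [0.55062043 0.35321284 0.42343634]
```

View pics/w33.png

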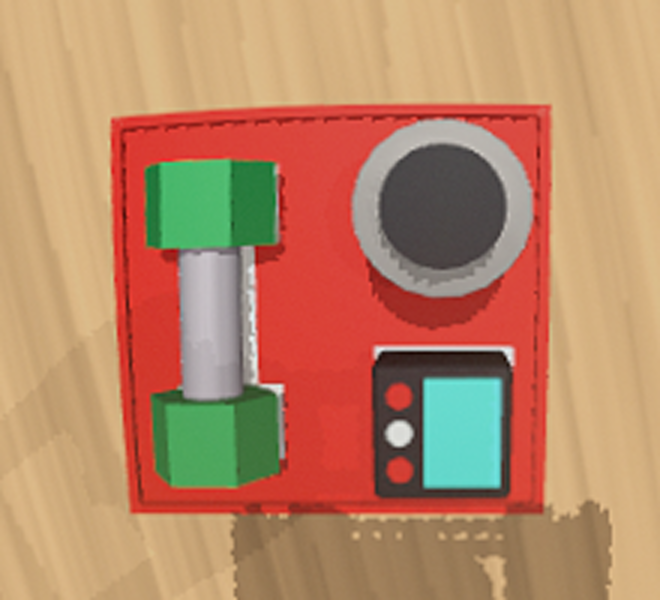

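Run:
```python
from h import *
s=snap("wrist"); V=hsv(s)[...,2]
m=np.zeros_like(V); m[75:140,245:315]=cv2.inRange(V,0,100)[75:140,245:315]; c=blobs(m,300)[0]
p=cast(s,c,.134)[:,:2].astype(np.float32)*1000; print("cap",cv2.minEnclosingCircle(p), cv2.fitEllipse(p))
m[:]=0; m[75:145,240:315]=mask(s,(0,0,0),(180,60,255))[75:145,240:315]; c=blobs(m,300)[0]
p=cast(s,c,.102)[:,:2].astype(np.float32)*1000; print("shoulder",cv2.minEnclosingCircle(p), cv2.fitEllipse(p)[:2])
d=blobs(mask(s,(80,60,90),(100,255,255))[:230,:300],100)[0]; r=cv2.minAreaRect((cast(s,d,.046)[:,:2]*1000).astype(np.float32)); print("disp",r, "->centre", np.array(r[0])-7.5*np.array([.98,-.2]))
```

```text
cap ((551.6453247070312, 357.4670715332031), 18.648895263671875) ((551.7544555664062, 357.3546142578125), (36.06725311279297, 36.253021240234375), 161.64666748046875)
shoulder ((551.9180908203125, 357.8072204589844), 29.445920944213867) ((551.8547973632812, 357.6427001953125), (57.27096939086914, 57.82014465332031))
disp ((542.3995361328125, 269.94305419921875), (44.039520263671875, 30.815582275390625), 78.23561096191406) ->centre [535.04953613 271.4430542 ]
```

```bash
python3 -c "
from h import *
o=robot.get_obs(); print(o['time'],np.round(o['tool_pos'],3),abs(np.array(o['qvel'])).max().round(3)); print(robot.close_job())"
```

```text
48.8 [0.535 0.271 0.245] 0.008
the job is handed in; nothing more can be done
None
```

Both kits are made up and the job is handed in at about 49 s, with the gripper open and clear of everything.

- **Order:** the red tray got the green dumbbell, the bottle, then the timer. The blue tray got the yellow dumbbell, then the roller. The bottle blocked the gripper at the green dumbbell, so I first set it upright on clear table, then placed it after the dumbbell.
- **Dumbbells (top camera):** green is about 1.5 mm and 1° off its silhouette; yellow is about 0.7 mm and 0.4° off.
- **Timer:** within about 1 mm of its square, from the wrist camera.
- **Roller:** about 1 to 1.5 mm off its disc centre, from the top camera.
- **Bottle:** the two views disagreed. The top camera put its cap about 6 mm off, but that mask also took in the cap's dark side, making it too wide (21.5 mm radius instead of 19). The wrist camera, almost straight above, put cap and shoulder about 1.6 mm off the disc centre, with the disc fully covered; I trusted that.
- **Grey dumbbell and forces:** I never touched the grey dumbbell, and the last top picture shows it where it was. I saw no wrist force above about 7 N.

The top and wrist cameras also differ by about 2 mm in x, within the stated calibration.

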